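# Stand the optics in their case slots and shut the lid

### The arm

A 6-joint arm with a two-finger parallel gripper is mounted at the origin on the work surface. World frame = base frame: x ahead of the robot, y to its left, z up, the work surface at z = 0. Lengths are in m, angles in rad, forces in N, time in s.
With the tool pointing down it reaches from about 0.275 to 0.975 m from the base axis. Payload 8.4 kg.
Tool frame: the origin (TCP) lies midway between the tips of the shut fingers; the grasp point (between the pads) lies 19 mm behind it; z points along the fingers, y is the direction in which the jaws open and shut (so a half turn about z gives the same grasp; the last joint's range is limited). The gripper opens to 92 mm and grips with 3 to 60 N. Pads are 20 mm wide; open, the fingers measure 128 mm over their backs; the gripper's body (75 mm by 189 mm) begins 69 mm behind the grasp point.
Start: joints at [1.164, 0.353, 1.633, -0, 1.155, -0.002], TCP at [0.246, 0.574, 0.215] pointing down, gripper open.
Joint ranges: [-2.63, 2.63], [-0.92, 2.1], [0.06, 2.66], [-1.3, 4.44], [0, 2.69], [-3.02, 3.02]. Speed limits (rad/s): [2.22, 2.22, 2.79, 3.14, 3.14, 3.14].

### API

Orientations are given as a unit quaternion [w, x, y, z].
In Python, from rig import read_state, read_camera, finish_job gives the robot as it stands. The module is installed in compiled form; this text tells all that it offers.
- The arm moves only by the tool carry_out, never from a script. Its argument "moves" is a list of rows, each an object of numbers: "x", "y", "z": the shift along the tool's x, y, z in m; "turn": the turn about the tool's z in rad; "claw": the gripper's target within -1 to 1 (shut at 1, half-way at 0, fully open at -1). A call has 1 to 12 rows; each row shifts and turns the commanded pose from where the row before left it, along the tool's axes as they then stand; what a row does not reach is not made up. A row lasts 1/12 s, in which the tool goes at most 41.7 mm and 7.16 degrees, less where a joint would pass 70% of its speed; a pose out of reach is approached as far as the arm can. A call with a gripper value outside its range is refused whole. The fingers move at their own pace and stop on an object; "force" is the grip in N (left out, the last holds). Time passes only in rows, so rows that do not move let the fingers close. It gives the time, the measured TCP pose, the force and the opening at its end, in the units of the state.
- read_state(): the state, without advancing time (a new reading comes with each control period).
- read_camera(name): name is "scene" or "top"; returns a dict with "pixels" (384x512x3 uint8, blue, green, red), "fx", "fy", "cx", "cy" (pixels), "D" ([k1, k2, p1, p2, k3] as OpenCV has them; the pictures are not rectified), "world_to_cam" (4x4, takes a point from world to camera coordinates). Camera axes: x right, y down, z forward; pixel columns grow to the right and rows downward; lengths in m; the calibration is good to about 2 mm. A picture is of the moment at which its call begins. There is no depth.
- finish_job(): hands the job in, once; it reports no verdict.
The state is a dict: "time_s": time; "joints": joint angles; "qd": joint speeds; "tau": joint torques, N m; "position": TCP position; "orientation": TCP orientation; "contact_force": force on the tool from outside, world axes, zero at the start; "wrist_torque": the same for the moment, N m; "finger_gap": finger opening in m.
Only numpy, scipy, OpenCV 4.12 (cv2) and the standard library are available. Lean on these libraries where they do the work, as an engineer would, in place of code of your own. Each camera call takes 0.05 s, during which the arm holds its last target.

### The job

Pack the optics case: first lift the plain grey blank out of its slot in the walnut case and leave it inside the white tray. Then stand the silver cage plate fully home in the slot the blank came from, then the amber filter fully home in the empty short slot beside it, keeping these two optics upright all the while. Last, close the lid fully and leave everything else where it is.

Things in the scene. Friction and masses are not known exactly. Their poses are not given: they have to be found in the camera images.
- case: Fixed walnut case, 170 (x) x 300 (y) x 60 mm high, walls 6 mm. Origin: centre of its underside, on the worktop. x points from its front to the hinge side (roughly the robot's right, world -y), z up. A grey insert, top 45 mm up, has three pockets centred at case x = -10 mm: plate slot at y = -85, filter slot at y = +5, mirror pocket at y = +95 mm.
- plate_slot (a point): Centre of the floor of the long narrow slot: 75 mm along case x, 21 mm along case y, 35 mm deep, floor 10 mm above the worktop, edges chamfered 2 mm. Holds the blank at the start, the cage plate at the end. Axes as the case's.
- filter_slot (a point): Centre of the floor of the short wide slot: 61 mm along case x, 27 mm along case y, 35 mm deep, floor 10 mm above the worktop, edges chamfered 2 mm. Empty at the start, for the filter. Axes as the case's.
- lid_hinge (a point): Middle of the hinge line, at the case's rim (60 mm up), case x = +85 mm; the line runs along case y. Axes as the case's. At lid angle a, the outer-face point s mm from the hinge edge of that face lies (65 sin a - s cos a) mm along case x and (65 cos a + s sin a) mm up from here.
- lid (a joint): Lid angle, rad: 0 shut, 1.57 upright, starts at 1.45 to 1.8, stop at 1.9. Walnut box lid, 0.45 kg, 170 x 300 x 65 mm outside, no handle. A stiff friction hinge (0.55 N m) holds it at any angle: push it all the way down, 3 to 8 N near the free edge, for instance with shut fingers on its outer face. Shut, that face is level, 125 mm above the worktop; open, the free edge is 230 mm up.
- cage_plate: Silver aluminium cage plate, standing upright on the worktop: 70 mm wide (its x), 18 mm thick (its y), 90 mm high (z), with a 36 mm bore through it along y, centred at half height. Origin: centre of its underside. The solid strip above the bore is 27 mm high: pinch it across y. 0.13 to 0.25 kg. Same if turned half round about z.
- filter: Amber glass filter in a black ring on a black foot, standing upright on the worktop, 98 mm high in all. Foot 56 mm wide (x), 24 mm thick (y), 38 mm high; ring 56 mm in diameter and 14 mm thick (y), centred 59 mm up; on top a flat lug 30 mm wide, 14 mm thick, from 80 to 98 mm up: pinch it across y. Origin: centre of the foot's underside. 0.10 to 0.19 kg. Same if turned half round about z.
- blank: Plain grey plastic blank (place holder), 70 mm wide (x), 18 mm thick (y), 90 mm high (z), 0.11 kg; starts standing in the plate slot with 55 mm showing above the grey insert. Origin: centre of its underside.
- blank_mid (a point): Middle of the blank (45 mm above its underside). Axes as the blank's.
- tray: White open tray fixed to the bench, 160 (x) x 140 (y) x 30 mm (z), walls and floor about 4 mm, empty. Origin: centre of its underside.
- mirror: Gold parabolic mirror on a dark block, 60 x 50 x 66 mm, in the case's third pocket. Leave it.
- stage: Steel translation stage, low, about 135 x 70 x 29 mm, on the worktop to the left. Leave it.
- dump: Finned black cylinder (beam dump), 52 mm in diameter, 58 mm high, on the worktop to the left. Leave it.
- driver: Screwdriver 150 mm long lying on the right. Leave it.
- jar: Small jar, 60 mm in diameter, 70 mm high, near right. Leave it.
- post: Steel post on a round foot, 56 mm in diameter, 83 mm high, far right. Leave it.
There are look-alikes about, which are no part of the job. What is shaped like the filter but blue or green is not meant.

How it is judged:
By the outcome, as a careful person would: the job done as asked, in the order asked, and still so for the second after the job is handed in, with the robot touching nothing.
It also fails if it takes over 72 s, if anything falls off the work surface, if the arm or the gripper's body presses on something with over 40 N, if the wrist force passes 120 N, or if a joint passes its speed limit or range.

## Working session

There is one attempt and no reset: what is moved stays moved. The work goes in short steps, Python scripts to look and compute and a tool call to move; the robot and the scene stay as the last step left them, time stands still between calls to the robot, and variables do not carry over. Pictures are saved under pics/ and viewed, and the job is handed in when it is done.

Besides the shell and the picture viewer there is one more tool, called after "Request:" by a JSON object that holds its "fn" and its "kwargs", one argument or row to a line. carry_out: Moves the arm, as the interface text tells. Its arguments: {"type":"object","properties":{"moves":{"type":"array"},"force":{"type":"number"}},"required":["moves"]}

```bash
mkdir -p pics; cat > h.py <<'E'
import numpy as np, cv2
from rig import *
def cam(n,save=None):
    c=read_camera(n); c['K']=np.array([[c['fx'],0,c['cx']],[0,c['fy'],c['cy']],[0,0,1.]]); c['D']=np.array(c['D'],float)
    c['T']=np.array(c['world_to_cam']); c['pixels']=np.array(c['pixels'])
    if save: cv2.imwrite('pics/'+save,c['pixels'])
    return c
def ray(c,uv):
    uv=np.array(uv,float).reshape(-1,1,2)
    n=cv2.undistortPoints(uv,c['K'],c['D']).reshape(-1,2)
    R=c['T'][:3,:3];t=c['T'][:3,3]
    return -R.T@t, np.c_[n,np.ones(len(n))]@R
def onz(c,uv,z):
    o,d=ray(c,uv); return o+d*((z-o[2])/d[:,2])[:,None]
def proj(c,P):
    R=c['T'][:3,:3]; p,_=cv2.projectPoints(np.array(P,float).reshape(-1,3),cv2.Rodrigues(R)[0],c['T'][:3,3],c['K'],c['D']); return p.reshape(-1,2)
E
python3 - <<'E'
from h import *
for n in('scene','top'):
    c=cam(n,n+'0.png'); o,d=ray(c,[c['cx'],c['cy']]); print(n,o,d,c['fx'],c['D'])
print(read_state())
E
```

```text
scene [1.08225725 0.54159362 1.0509303 ] [[-0.47209925 -0.43940605 -0.76422812]] 396.38135977246225 [-0.10901269  0.          0.          0.          0.        ]
top [0.19044228 0.00683829 1.34423663] [[ 0.21910941 -0.01302553 -0.97561335]] 429.251761020854 [-0.04563337  0.          0.          0.          0.        ]
{'time_s': 0.1, 'joints': array([ 1.16360942e+00,  3.53562074e-01,  1.63402715e+00, -4.32852144e-07,
        1.15519416e+00, -2.37696728e-03]), 'qd': array([-0.00176347, -0.00128533, -0.00128657, -0.00040094, -0.00174328,
       -0.00136958]), 'tau': array([-1.15195016e-03, -5.94914353e+01, -3.34931588e+01,  6.98596635e-02,
        1.83011714e-02,  3.47241144e-05]), 'position': array([0.2459712 , 0.57410132, 0.21396322]), 'orientation': array([-1.20876297e-04,  2.01025661e-01,  9.79585795e-01, -5.82967534e-04]), 'contact_force': array([-0.73700551,  1.14262256,  0.14552846]), 'wrist_torque': array([-0.01155432, -0.00406434,  0.03742325]), 'finger_gap': 0.09202166330647091}
```

View pics/scene0.png

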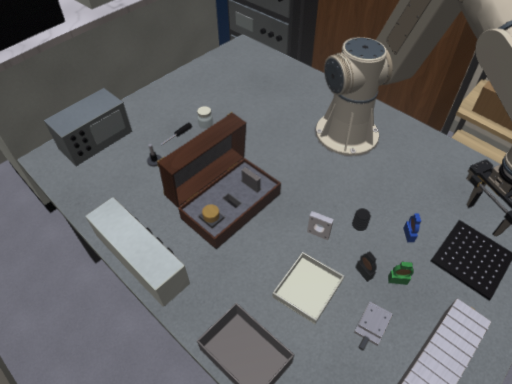

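View pics/top0.png

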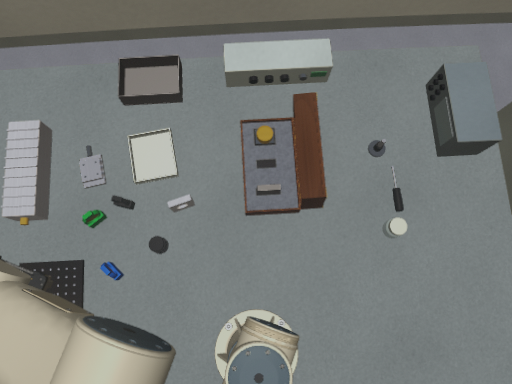

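```bash
python3 - <<'E'
import cv2,numpy as np
s=cv2.imread('pics/scene0.png');t=cv2.imread('pics/top0.png')
a=cv2.resize(s[200:300,295:430],None,fx=5.5,fy=5.5,interpolation=cv2.INTER_CUBIC); cv2.imwrite('pics/c1.png',a)
a=cv2.resize(t[120:290,75:205],None,fx=3.5,fy=3.5,interpolation=cv2.INTER_CUBIC)
b=cv2.resize(t[85:220,235:330],None,fx=4.4,fy=4.4,interpolation=cv2.INTER_CUBIC); cv2.imwrite('pics/c2.png',a);cv2.imwrite('pics/c3.png',b)
cv2.imwrite('pics/c4.png',cv2.resize(s[110:245,155:290],None,fx=4.4,fy=4.4,interpolation=cv2.INTER_CUBIC))
E
```

```text
(no output)
```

View pics/c1.png

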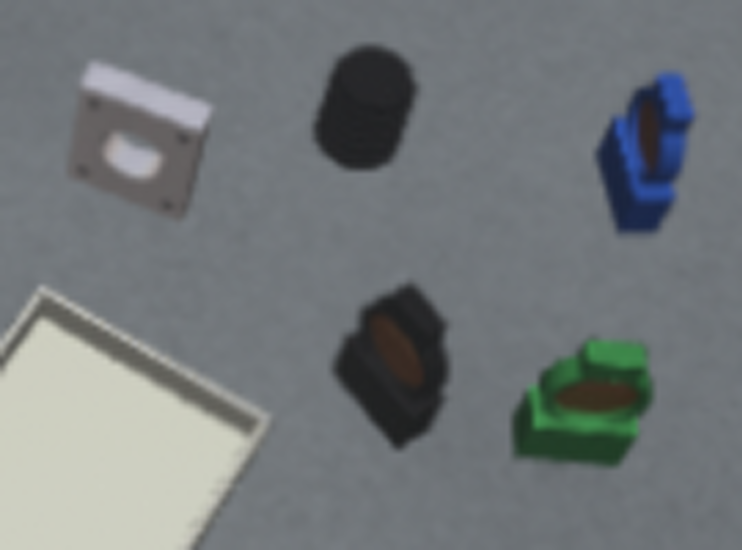

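View pics/c2.png

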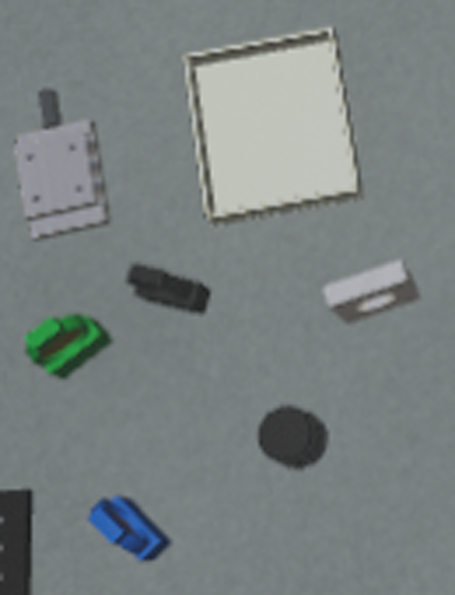

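View pics/c3.png

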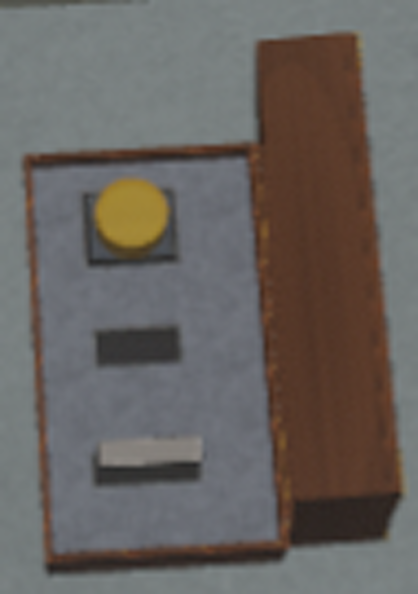

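View pics/c4.png

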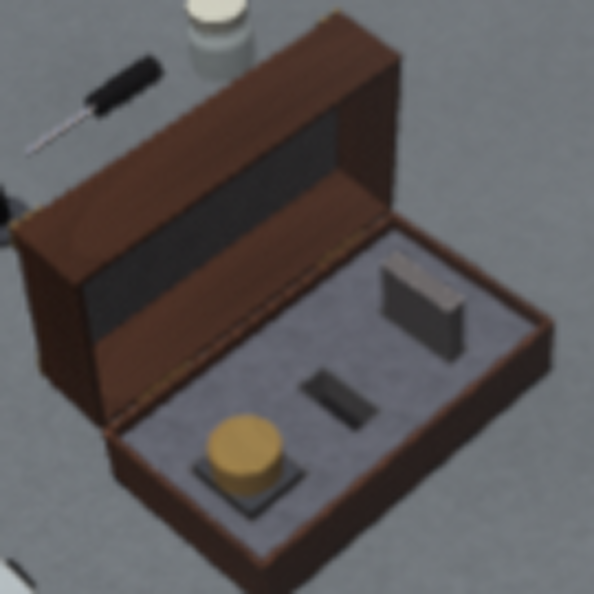

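```bash
cat > m.py <<'E'
from h import *
def rect(c,box,f,z,name,k=6,dbg=None):
    x0,y0,x1,y1=box
    im=cv2.resize(c['pixels'][y0:y1,x0:x1],None,fx=k,fy=k,interpolation=cv2.INTER_CUBIC)
    hsv=cv2.cvtColor(im,cv2.COLOR_BGR2HSV).astype(int); m=f(im.astype(int),hsv).astype(np.uint8)*255
    m=cv2.morphologyEx(m,cv2.MORPH_OPEN,np.ones((5,5)))
    cs,_=cv2.findContours(m,cv2.RETR_EXTERNAL,cv2.CHAIN_APPROX_NONE); ct=max(cs,key=cv2.contourArea)
    if dbg: 
        cv2.drawContours(im,[ct],-1,(0,0,255),1); cv2.imwrite('pics/'+dbg,im)
    uv=(ct.reshape(-1,2)+.5)/k-.5+[x0,y0]
    P=onz(c,uv,z)[:,:2]
    (cx,cy),(w,h),a=cv2.minAreaRect((P*1000).astype(np.float32))
    mu=cv2.moments((P*1e3).astype(np.float32).reshape(-1,1,2)); 
    if w<h: w,h,a=h,w,a+90
    a=(a+90)%180-90
    print(name,'rect c',round(cx,1),round(cy,1),'size',round(w,1),round(h,1),'ang long',round(a,1),'centroid',round(mu['m10']/mu['m00'],1),round(mu['m01']/mu['m00'],1))
    return P
E
python3 - <<'E'
from m import *
t=cam('top');s=cam('scene')
for n,c,pts in(('t',t,[(181,201),(187,204),(122,202),(268,187),(268,193),(266,163),(256,175),(200,220)]),('s',s,[(320,217),(318,230),(372,256),(252,176),(252,182),(233,200),(240,190),(340,240)])):
    for p in pts: print(n,p,c['pixels'][p[1],p[0]],cv2.cvtColor(c['pixels'][p[1]:p[1]+1,p[0]:p[0]+1],cv2.COLOR_BGR2HSV)[0,0])
E
```

```text
t (181, 201) [180 175 174] [115   9 180]
t (187, 204) [111 116 120] [ 17  19 120]
t (122, 202) [47 48 47] [60  5 48]
t (268, 187) [124 128 133] [ 13  17 133]
t (268, 193) [50 52 52] [30 10 52]
t (266, 163) [53 53 54] [ 0  5 54]
t (256, 175) [119 113 109] [108  21 119]
t (200, 220) [127 127 120] [ 90  14 127]
s (320, 217) [189 176 176] [120  18 189]
s (318, 230) [187 176 176] [120  15 187]
s (372, 256) [42 40 40] [120  12  42]
s (252, 176) [103 103 107] [  0  10 107]
s (252, 182) [51 50 52] [165  10  52]
s (233, 200) [54 53 55] [165   9  55]
s (240, 190) [107  97  96] [117  26 107]
s (340, 240) [121 117 112] [103  19 121]
```

```bash
cat > meas.py <<'E'
from m import *
t=cam('top');s=cam('scene')
rect(t,(160,185,205,220),lambda b,h:h[...,2]>148,.09,'plate top T',dbg='d1.png')
rect(s,(300,205,345,240),lambda b,h:(h[...,2]>148),.09,'plate top S',dbg='d2.png')
rect(t,(245,178,295,200),lambda b,h:(b[...,2]-b[...,0]>2)&(h[...,2]>90),.1,'blank T',dbg='d3.png')
rect(t,(245,150,295,178),lambda b,h:h[...,2]<83,.045,'fslot T',dbg='d4.png')
rect(s,(215,185,250,215),lambda b,h:h[...,2]<80,.045,'fslot S',dbg='d5.png')
rect(t,(100,190,140,215),lambda b,h:h[...,2]<85,.098,'filter T (rough)',dbg='d6.png')
rect(s,(350,245,385,285),lambda b,h:h[...,2]<80,.098,'filter S (rough)',dbg='d7.png')
P=rect(t,(236,110,300,222),lambda b,h:(b[...,0]-b[...,2]>3)&(h[...,2]>85),.045,'insert T',dbg='d8.png')
rect(t,(120,120,185,190),lambda b,h:(h[...,2]>165),.03,'tray T',dbg='d9.png')
rect(s,(265,245,350,325),lambda b,h:(h[...,2]>165),.03,'tray S',dbg='d10.png')
ims=[cv2.imread(f'pics/d{i}.png') for i in(1,2,3,4,5,6,7,8)]
W=[cv2.copyMakeBorder(cv2.resize(i,None,fx=min(195/i.shape[1],290/i.shape[0]),fy=min(195/i.shape[1],290/i.shape[0])),0,0,0,0,0) for i in ims]
can=np.zeros((600,800,3),np.uint8)
for k,i in enumerate(W): r,q=divmod(k,4); can[r*300:r*300+i.shape[0],q*200:q*200+i.shape[1]]=i
cv2.imwrite('pics/dd.png',can)
E
python3 meas.py
```

```text
plate top T rect c 453.3 204.9 size 71.4 19.4 ang long -73.5 centroid 453.5 204.9
plate top S rect c 452.8 205.3 size 71.3 20.4 ang long -73.6 centroid 452.9 205.2
blank T rect c 475.5 -64.9 size 69.2 18.4 ang long 89.6 centroid 475.9 -64.7
fslot T rect c 566.1 -64.9 size 60.5 27.3 ang long 90.0 centroid 566.2 -64.8
fslot S rect c 568.0 -62.2 size 61.8 27.6 ang long 89.4 centroid 568.0 -62.3
filter T (rough) rect c 455.4 370.7 size 73.2 28.7 ang long 72.3 centroid 455.1 370.2
filter S (rough) rect c 502.0 402.1 size 70.6 67.8 ang long 73.2 centroid 503.8 399.4
insert T rect c 563.2 -75.4 size 285.6 156.5 ang long 0.0 centroid 563.0 -75.2
tray T rect c 615.0 293.0 size 146.2 131.5 ang long 7.8 centroid 615.3 292.8
tray S rect c 629.8 305.2 size 143.1 130.2 ang long 7.8 centroid 630.2 305.6
```

View pics/dd.png

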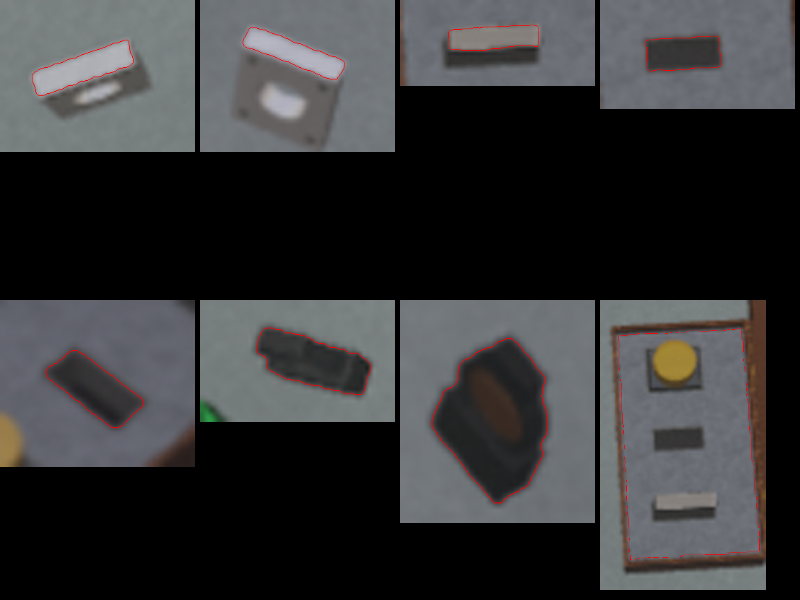

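```bash
python3 - <<'E'
from m import *
t=cam('top');s=cam('scene')
def big(c,x0,y0,x1,y1,k):
    a=c['pixels'][y0:y1,x0:x1]; a=np.clip(a.astype(float)*2.6-20,0,255).astype(np.uint8)
    return cv2.resize(a,None,fx=k,fy=k,interpolation=cv2.INTER_CUBIC)
a=big(t,106,190,140,214,11); b=big(s,350,247,385,285,11)
can=np.zeros((430,780,3),np.uint8); can[:a.shape[0],:a.shape[1]]=a; can[:b.shape[0],385:385+b.shape[1]]=b
cv2.imwrite('pics/f1.png',can)
# case edges
x0,y0,x1,y1=236,110,300,222;k=6
im=cv2.resize(t['pixels'][y0:y1,x0:x1],None,fx=k,fy=k,interpolation=cv2.INTER_CUBIC).astype(int)
m=((im[...,0]-im[...,2]>3)&(im.max(2)>85)).astype(np.uint8)*255
m=cv2.morphologyEx(m,cv2.MORPH_OPEN,np.ones((5,5)))
ct=max(cv2.findContours(m,0,1)[0],key=cv2.contourArea).reshape(-1,2)
P=onz(t,(ct+.5)/k-.5+[x0,y0],.045)[:,:2]*1e3
for nm,sel in(('front',(P[:,1]>-5)&(abs(P[:,0]-563)<130)),('hinge',(P[:,1]<-143)&(abs(P[:,0]-563)<130)),('near',(P[:,0]<430)&(abs(P[:,1]+75)<65)),('far',(P[:,0]>695)&(abs(P[:,1]+75)<65))):
    vx,vy,px,py=cv2.fitLine(P[sel].astype(np.float32),cv2.DIST_HUBER,0,.01,.01).ravel()
    print(nm,np.degrees(np.arctan2(vy,vx)),px,py)
E
```

```text
front -0.034884613 558.0913 1.8361986
hinge 0.06865079 557.8517 -152.50609
near -89.99434 422.19693 -68.02096
far 89.6614 704.33405 -75.43339
```

View pics/f1.png

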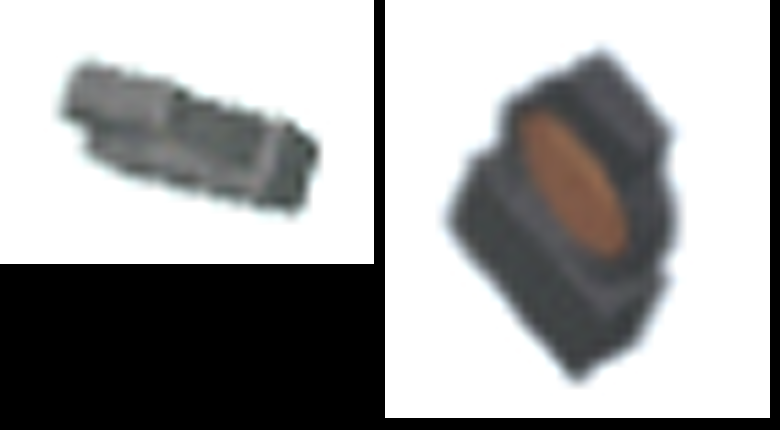

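```bash
python3 - <<'E'
from m import *
t=cam('top');s=cam('scene')
T=lambda p:np.array(p)/11-.5+[106,190]
S=lambda p:(np.array(p)-[385,0])/11-.5+[350,247]
r=lambda c,p,z:print((onz(c,p,z)*1e3).round(1).tolist())
r(t,T([(118,95),(85,60),(172,85),(62,112),(162,125)]),.098)
r(s,S([(618,108),(602,50),(672,130)]),.098)
print('foot bottom edge T / S');r(t,T([(298,213),(95,152)]),.0);r(s,S([(578,382),(450,222)]),.0)
r(t,T([(298,213),(320,155)]),.038)
print(proj(t,[[.615,.293,.03]]))
for c in(t,s):
    for z in(0,.03): print(z)
import sys
ts=[(120+187/3.5-0,0)]
E
sed -n 1p meas.py >/dev/null
python3 - <<'E'
import cv2
s=cv2.imread('pics/scene0.png');t=cv2.imread('pics/top0.png')
import numpy as np
a=cv2.resize(s[248:325,268:350],None,fx=4.8,fy=4.8,interpolation=cv2.INTER_CUBIC);b=cv2.resize(t[122:190,122:184],None,fx=6,fy=6,interpolation=cv2.INTER_CUBIC)
c=np.zeros((410,790,3),np.uint8);c[:a.shape[0],:a.shape[1]]=a;c[:b.shape[0],400:400+b.shape[1]]=b;cv2.imwrite('pics/tray.png',c)
E
```

```text
[[468.6, 389.6, 98.0], [478.8, 398.8, 98.0], [470.6, 374.9, 98.0], [464.8, 404.8, 98.0], [459.6, 377.6, 98.0]]
[[472.2, 391.7, 98.0], [460.6, 379.3, 98.0], [468.3, 405.4, 98.0]]
foot bottom edge T / S
[[452.5, 366.8, 0.0], [473.9, 426.3, 0.0]]
[[487.4, 414.5, 0.0], [470.6, 361.6, 0.0]]
[[445.1, 356.6, 38.0], [461.4, 350.4, 38.0]]
[[153.24047085 156.05205338]]
0
0.03
0
0.03
```

View pics/tray.png

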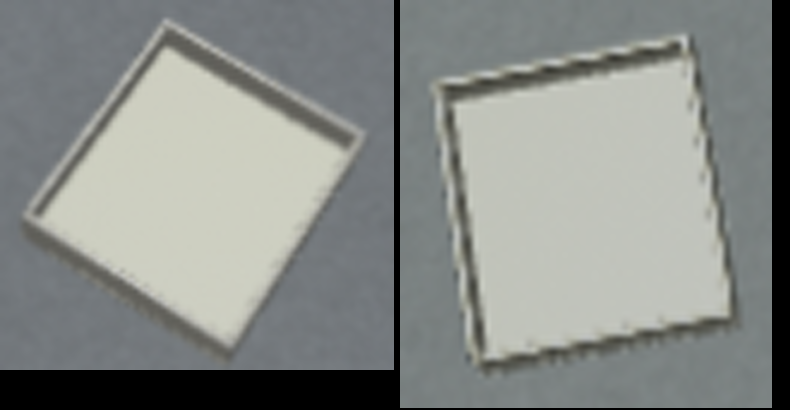

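Case yaw ≈ 0°. The candidates for the filter, scene and top pixels:
- **Black with amber glass:** (366,266) and (122,202). This is the filter.
- **Blue:** (413,227) and (112,270). A decoy.
- **Green:** (402,272) and (93,218). A decoy.

The enlarged crop confirms the black one. The cage plate is at (320,225) in the scene view and (181,202) in the top view.

First I turn the tool to align the jaws with world x.

Request:
{"fn": "carry_out", "kwargs": {
  "moves": [
    {"turn": 0.117, "claw": -0.2},
    {"turn": 0.117, "claw": -0.2},
    {"turn": 0.117, "claw": -0.2},
    {"turn": 0.117, "claw": -0.2},
    {"turn": 0.117, "claw": -0.2},
    {"turn": 0.117, "claw": -0.2},
    {"turn": 0.116, "claw": -0.2},
    {"turn": 0.116, "claw": -0.2},
    {"turn": 0.116, "claw": -0.2},
    {"turn": 0.116, "claw": -0.2}
  ]
}}

```text
invalid input
```

```bash
cat > go.py <<'E'
from h import *
import sys
def st():
    s=read_state(); w,x,y,z=s['orientation']; p=s['position']
    ey=np.array([2*(x*y-w*z),1-2*(x*x+z*z)]); ph=np.arctan2(ey[1],ey[0])
    ez=np.array([2*(x*z+w*y),2*(y*z-w*x)])
    print('t %.2f p %s phi %.2fdeg tilt %s F %s M %s gap %.1f q %s'%(s['time_s'],(p*1e3).round(1),np.degrees(ph),ez.round(4),s['contact_force'].round(1),s['wrist_torque'].round(2),s['finger_gap']*1e3,np.round(s['joints'],2)))
    return p,ph
if __name__=='__main__':
    p,ph=st()
    if len(sys.argv)>3:
        x,y,z=[float(v)/1e3 for v in sys.argv[1:4]]
        if len(sys.argv)>4:
            d=(ph-np.radians(float(sys.argv[4]))+np.pi/2)%np.pi-np.pi/2; print('turn',round(d,4)); ph2=ph-d
        d=np.array([x,y,z])-p
        print('tool shift now: x %.1f y %.1f z %.1f mm, len %.1f'%tuple(1e3*np.array([-d[0]*np.sin(ph)+d[1]*np.cos(ph),d[0]*np.cos(ph)+d[1]*np.sin(ph),-d[2],np.linalg.norm(d)])))
        if len(sys.argv)>4: print('after turn: x %.1f y %.1f'%tuple(1e3*np.array([-d[0]*np.sin(ph2)+d[1]*np.cos(ph2),d[0]*np.cos(ph2)+d[1]*np.sin(ph2)])))
E
python3 go.py 476.5 -64.5 190
```

```text
t 0.50 p [246.2 574.5 214.5] phi 66.80deg tilt [-0.     -0.0001] F [-0.7 -0.2  0.1] M [-0.05 -0.03 -0.06] gap 92.1 q [ 1.16  0.35  1.63 -0.    1.16 -0.  ]
tool shift now: x -463.4 y -496.6 z 24.5 mm, len 679.7
```

Request:
{"fn": "carry_out", "kwargs": {
  "moves": [
    {"x": 0, "y": 0, "z": 0, "turn": 0.117, "claw": -0.2},
    {"x": 0, "y": 0, "z": 0, "turn": 0.117, "claw": -0.2},
    {"x": 0, "y": 0, "z": 0, "turn": 0.117, "claw": -0.2},
    {"x": 0, "y": 0, "z": 0, "turn": 0.117, "claw": -0.2},
    {"x": 0, "y": 0, "z": 0, "turn": 0.117, "claw": -0.2},
    {"x": 0, "y": 0, "z": 0, "turn": 0.117, "claw": -0.2},
    {"x": 0, "y": 0, "z": 0, "turn": 0.116, "claw": -0.2},
    {"x": 0, "y": 0, "z": 0, "turn": 0.116, "claw": -0.2},
    {"x": 0, "y": 0, "z": 0, "turn": 0.116, "claw": -0.2},
    {"x": 0, "y": 0, "z": 0, "turn": 0.116, "claw": -0.2}
  ],
  "force": 15
}}

```text
time_s: 1.33
position: [0.2462, 0.5745, 0.2146]
orientation: [-0.0, 0.709, 0.705, 0.0]
contact_force: [-0.5, -0.0, -0.0]
finger_gap: 0.055
```

```bash
python3 go.py 476.5 -64.5 190
```

```text
t 1.33 p [246.2 574.5 214.6] phi -0.33deg tilt [0. 0.] F [-0.5 -0.  -0. ] M [-0.08  0.11 -0.02] gap 55.0 q [ 1.16  0.35  1.63 -0.    1.16  1.17]
tool shift now: x -637.7 y 234.0 z 24.6 mm, len 679.7
```

Request:
{"fn": "carry_out", "kwargs": {
  "moves": [
    {"x": -0.0354, "y": 0.013, "z": 0.001, "turn": -0.006, "claw": -0.2},
    {"x": -0.0354, "y": 0.013, "z": 0.001, "turn": 0, "claw": -0.2},
    {"x": -0.0354, "y": 0.013, "z": 0.001, "turn": 0, "claw": -0.2},
    {"x": -0.0354, "y": 0.013, "z": 0.001, "turn": 0, "claw": -0.2},
    {"x": -0.0354, "y": 0.013, "z": 0.001, "turn": 0, "claw": -0.2},
    {"x": -0.0354, "y": 0.013, "z": 0.001, "turn": 0, "claw": -0.2},
    {"x": -0.0354, "y": 0.013, "z": 0.001, "turn": 0, "claw": -0.2},
    {"x": -0.0354, "y": 0.013, "z": 0.001, "turn": 0, "claw": -0.2},
    {"x": -0.0354, "y": 0.013, "z": 0.001, "turn": 0, "claw": -0.2},
    {"x": -0.0354, "y": 0.013, "z": 0.001, "turn": 0, "claw": -0.2},
    {"x": -0.0354, "y": 0.013, "z": 0.001, "turn": 0, "claw": -0.2},
    {"x": -0.0354, "y": 0.013, "z": 0.001, "turn": 0, "claw": -0.2}
  ]
}}

```text
time_s: 2.33
position: [0.4048, 0.1489, 0.2029]
orientation: [0.0, 0.705, 0.709, 0.0]
contact_force: [0.9, 0.6, -1.0]
finger_gap: 0.0552
```

Request:
{"fn": "carry_out", "kwargs": {
  "moves": [
    {"x": -0.0354, "y": 0.013, "z": 0.001, "turn": 0, "claw": -0.2},
    {"x": -0.0354, "y": 0.013, "z": 0.001, "turn": 0, "claw": -0.2},
    {"x": -0.0354, "y": 0.013, "z": 0.001, "turn": 0, "claw": -0.2},
    {"x": -0.0354, "y": 0.013, "z": 0.001, "turn": 0, "claw": -0.2},
    {"x": -0.0354, "y": 0.013, "z": 0.001, "turn": 0, "claw": -0.2},
    {"x": -0.0354, "y": 0.013, "z": 0.001, "turn": 0, "claw": -0.2},
    {"x": 0, "y": 0, "z": 0, "turn": 0, "claw": -0.2}
  ]
}}

```text
time_s: 2.92
position: [0.486, -0.0665, 0.1969]
orientation: [0.002, 0.706, 0.708, 0.0]
contact_force: [0.3, -0.8, 1.0]
finger_gap: 0.0551
```

```bash
python3 go.py 476.5 -64.5 68 0
```

```text
t 2.92 p [486.  -66.5 196.9] phi 0.16deg tilt [ 0.0022 -0.002 ] F [ 0.3 -0.8  1. ] M [-0.06  0.07  0.01] gap 55.1 q [-0.14  0.16  1.93 -0.    1.04 -0.14]
turn 0.0028
tool shift now: x 2.0 y -9.5 z 128.9 mm, len 129.2
after turn: x 2.0 y -9.5
```

Request:
{"fn": "carry_out", "kwargs": {
  "moves": [
    {"x": 0, "y": 0, "z": 0.02, "turn": 0, "claw": -0.2},
    {"x": 0, "y": 0, "z": 0.02, "turn": 0, "claw": -0.2},
    {"x": 0, "y": 0, "z": 0.02, "turn": 0, "claw": -0.2},
    {"x": 0, "y": 0, "z": 0.01, "turn": 0, "claw": -0.2},
    {"x": 0, "y": 0, "z": 0, "turn": 0, "claw": -0.2},
    {"x": 0, "y": 0, "z": 0, "turn": 0, "claw": -0.2}
  ]
}}

```text
time_s: 3.42
position: [0.4836, -0.0611, 0.1267]
orientation: [-0.0, 0.705, 0.709, -0.0]
contact_force: [-0.8, 0.4, 0.3]
finger_gap: 0.055
```

```bash
python3 go.py 476.5 -64.5 68 0; python3 - <<'E'
from h import *
t=cam('top');a=cv2.resize(t['pixels'][85:235,225:345],None,fx=4,fy=4,interpolation=cv2.INTER_CUBIC);cv2.imwrite('pics/a1.png',a)
E
```

```text
t 3.42 p [483.6 -61.1 126.7] phi 0.36deg tilt [-0.0008  0.0001] F [-0.8  0.4  0.3] M [-0.06  0.06 -0.04] gap 55.0 q [-0.13  0.25  2.    0.    0.89 -0.14]
turn 0.0063
tool shift now: x -3.4 y -7.2 z 58.7 mm, len 59.2
after turn: x -3.4 y -7.1
```

View pics/a1.png

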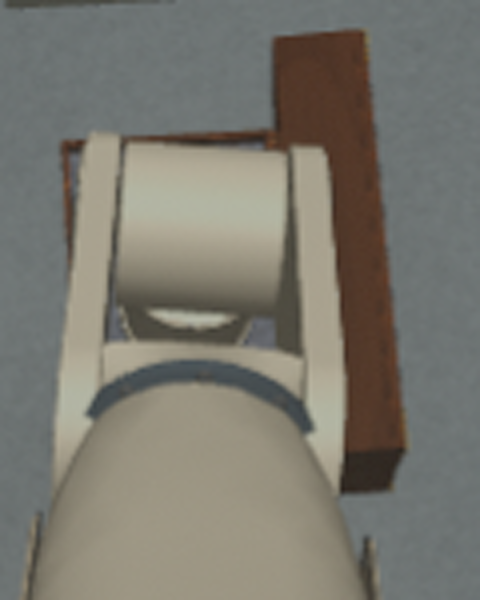

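Request:
{"fn": "carry_out", "kwargs": {
  "moves": [
    {"x": -0.0035, "y": -0.007, "z": 0, "turn": 0.006, "claw": -0.2},
    {"x": 0, "y": 0, "z": 0.015, "turn": 0, "claw": -0.2},
    {"x": 0, "y": 0, "z": 0.015, "turn": 0, "claw": -0.2},
    {"x": 0, "y": 0, "z": 0.015, "turn": 0, "claw": -0.2},
    {"x": 0, "y": 0, "z": 0.0135, "turn": 0, "claw": -0.2},
    {"x": 0, "y": 0, "z": 0, "turn": 0, "claw": -0.2}
  ]
}}

```text
time_s: 3.97
position: [0.4755, -0.0649, 0.0671]
orientation: [-0.001, 0.707, 0.707, -0.001]
contact_force: [-0.2, -0.5, 0.3]
finger_gap: 0.0549
```

```bash
python3 go.py; python3 - <<'E'
from h import *
t=cam('scene');a=cv2.resize(t['pixels'][110:245,155:315],None,fx=4.8,fy=4.4,interpolation=cv2.INTER_CUBIC);cv2.imwrite('pics/a2.png',a)
E
```

```text
t 3.97 p [475.5 -64.9  67.1] phi -0.01deg tilt [-0.0019  0.0002] F [-0.2 -0.5  0.3] M [-0.12  0.11 -0.02] gap 54.9 q [-0.14  0.34  2.06 -0.    0.75 -0.14]
```

View pics/a2.png

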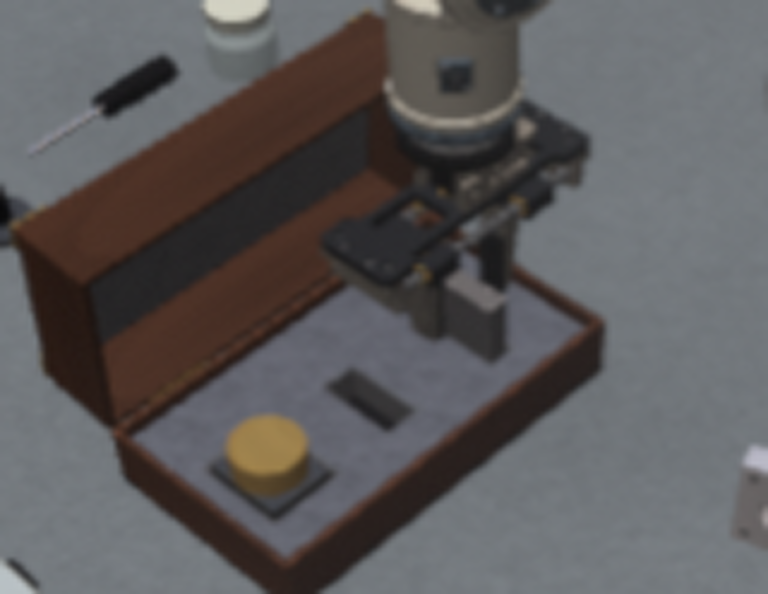

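```bash
python3 - <<'E'
from h import *
c=cam('scene')
# blank top corners at my pose, finger pads lines
X=.4755;Y=-.0649
pts=[[X+a*.009,Y+b*.035,.1] for a in(1,-1) for b in(1,-1)]
f=[[X+a*.0275,Y+b*.01,.067] for a in(1,-1) for b in(1,-1)]
im=c['pixels'].copy()[130:230,200:300]; im=cv2.resize(im,None,fx=6,fy=6,interpolation=cv2.INTER_CUBIC)
for P,col in((pts,(0,255,0)),(f,(0,0,255))):
    for u,v in proj(c,P): cv2.circle(im,(int((u-200+.5)*6),int((v-130+.5)*6)),3,col,-1)
cv2.imwrite('pics/a3.png',im)
E
```

```text
(no output)
```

View pics/a3.png

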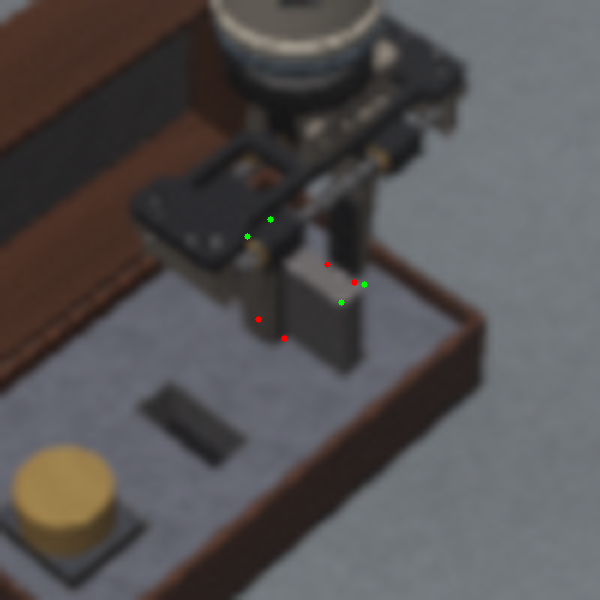

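Request:
{"fn": "carry_out", "kwargs": {
  "moves": [
    {"x": 0, "y": 0, "z": 0, "turn": 0, "claw": 1},
    {"x": 0, "y": 0, "z": 0, "turn": 0, "claw": 1},
    {"x": 0, "y": 0, "z": 0, "turn": 0, "claw": 1},
    {"x": 0, "y": 0, "z": 0, "turn": 0, "claw": 1},
    {"x": 0, "y": 0, "z": 0, "turn": 0, "claw": 1},
    {"x": 0, "y": 0, "z": 0, "turn": 0, "claw": 1},
    {"x": 0, "y": 0, "z": 0, "turn": 0, "claw": 1},
    {"x": 0, "y": 0, "z": 0, "turn": 0, "claw": 1}
  ],
  "force": 15
}}

```text
time_s: 4.73
position: [0.4769, -0.0649, 0.0683]
orientation: [0.0, 0.707, 0.707, 0.0]
contact_force: [-0.3, 0.3, 4.2]
finger_gap: 0.018
```

```bash
python3 go.py
```

```text
t 4.73 p [476.9 -64.9  68.3] phi 0.00deg tilt [ 0.0003 -0.    ] F [-0.3  0.3  4.2] M [-0.05  0.17  0.02] gap 18.0 q [-0.14  0.34  2.06 -0.    0.75 -0.14]
```

Request:
{"fn": "carry_out", "kwargs": {
  "moves": [
    {"x": 0, "y": 0, "z": -0.005, "turn": 0, "claw": 1},
    {"x": 0, "y": 0, "z": -0.01, "turn": 0, "claw": 1},
    {"x": 0, "y": 0, "z": -0.015, "turn": 0, "claw": 1},
    {"x": 0, "y": 0, "z": -0.02, "turn": 0, "claw": 1},
    {"x": 0, "y": 0, "z": -0.02, "turn": 0, "claw": 1},
    {"x": 0, "y": 0, "z": -0.02, "turn": 0, "claw": 1},
    {"x": 0, "y": 0, "z": -0.02, "turn": 0, "claw": 1},
    {"x": 0, "y": 0, "z": 0, "turn": 0, "claw": 1}
  ]
}}

```text
time_s: 5.4
position: [0.4789, -0.0652, 0.1822]
orientation: [0.002, 0.707, 0.707, 0.002]
contact_force: [0.9, -0.7, -1.3]
finger_gap: 0.0181
```

```bash
python3 go.py 622 298 140 7.8
```

```text
t 5.40 p [478.9 -65.2 182.2] phi 0.00deg tilt [ 0.006  -0.0008] F [ 0.9 -0.7 -1.3] M [-0.08  0.06  0.04] gap 18.1 q [-0.14  0.17  1.97  0.    1.   -0.14]
turn -0.1361
tool shift now: x 363.2 y 143.1 z 42.2 mm, len 392.7
after turn: x 340.4 y 191.0
```

Request:
{"fn": "carry_out", "kwargs": {
  "moves": [
    {"x": 0.033, "y": 0.013, "z": 0, "turn": 0, "claw": 1},
    {"x": 0.033, "y": 0.013, "z": 0, "turn": 0, "claw": 1},
    {"x": 0.033, "y": 0.013, "z": 0, "turn": 0, "claw": 1},
    {"x": 0.033, "y": 0.013, "z": 0, "turn": 0, "claw": 1},
    {"x": 0.033, "y": 0.013, "z": 0, "turn": 0, "claw": 1},
    {"x": 0.033, "y": 0.013, "z": 0, "turn": 0, "claw": 1},
    {"x": 0.033, "y": 0.013, "z": 0, "turn": 0, "claw": 1},
    {"x": 0.033, "y": 0.013, "z": 0, "turn": 0, "claw": 1},
    {"x": 0.033, "y": 0.013, "z": 0, "turn": 0, "claw": 1},
    {"x": 0.033, "y": 0.013, "z": 0, "turn": 0, "claw": 1},
    {"x": 0.033, "y": 0.013, "z": 0, "turn": 0, "claw": 1}
  ]
}}

```text
time_s: 6.32
position: [0.6197, 0.2996, 0.1773]
orientation: [-0.0, 0.707, 0.707, -0.001]
contact_force: [0.9, -0.0, -1.9]
finger_gap: 0.0179
```

Request:
{"fn": "carry_out", "kwargs": {
  "moves": [
    {"x": 0, "y": 0, "z": 0.02, "turn": -0.068, "claw": 1},
    {"x": 0, "y": 0, "z": 0.02, "turn": -0.068, "claw": 1},
    {"x": 0, "y": 0, "z": 0.02, "turn": 0, "claw": 1},
    {"x": 0, "y": 0, "z": 0.02, "turn": 0, "claw": 1},
    {"x": 0, "y": 0, "z": 0, "turn": 0, "claw": 1},
    {"x": 0, "y": 0, "z": 0, "turn": 0, "claw": 1}
  ]
}}

```text
time_s: 6.82
position: [0.6186, 0.2976, 0.0967]
orientation: [-0.001, 0.657, 0.754, -0.002]
contact_force: [0.4, -0.1, -0.3]
finger_gap: 0.0178
```

```bash
python3 go.py 622 298 63.5 7.8; python3 - <<'E'
from h import *
t=cam('scene');a=cv2.resize(t['pixels'][180:330,240:400],None,fx=4.4,fy=4,interpolation=cv2.INTER_CUBIC);cv2.imwrite('pics/b1.png',a)
E
```

```text
t 6.82 p [618.6 297.6  96.7] phi 7.79deg tilt [-0.003  -0.0014] F [ 0.4 -0.1 -0.3] M [-0.11  0.04  0.01] gap 17.8 q [0.45 0.57 1.58 0.   1.   0.31]
turn -0.0001
tool shift now: x -0.0 y 3.4 z 33.2 mm, len 33.4
after turn: x -0.0 y 3.4
```

View pics/b1.png

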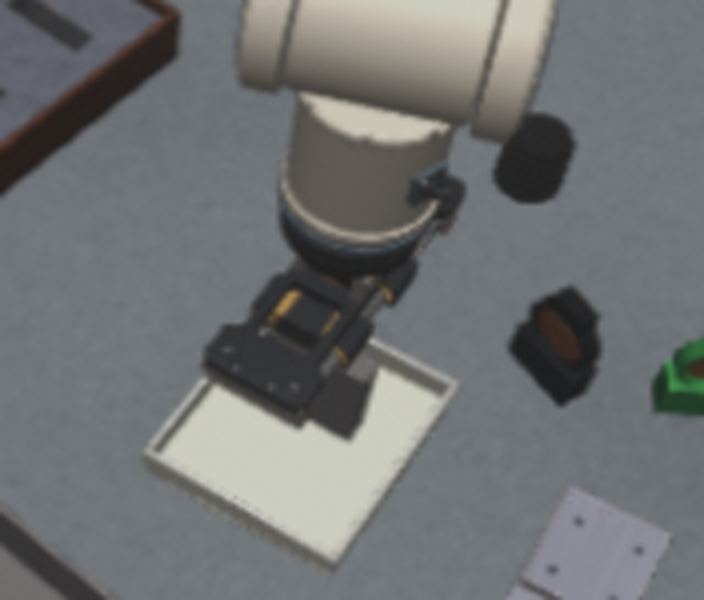

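Blank (crop 345,405) hangs over the middle of the tray. Next: lower, open, and rise.

Request:
{"fn": "carry_out", "kwargs": {
  "moves": [
    {"x": 0, "y": 0.0034, "z": 0.012, "turn": 0, "claw": 1},
    {"x": 0, "y": 0, "z": 0.01, "turn": 0, "claw": 1},
    {"x": 0, "y": 0, "z": 0.006, "turn": 0, "claw": 1},
    {"x": 0, "y": 0, "z": 0.004, "turn": 0, "claw": 1},
    {"x": 0, "y": 0, "z": 0.002, "turn": 0, "claw": 1},
    {"x": 0, "y": 0, "z": 0, "turn": 0, "claw": 1},
    {"x": 0, "y": 0, "z": 0, "turn": 0, "claw": 1}
  ]
}}

```text
time_s: 7.45
position: [0.6232, 0.2986, 0.0642]
orientation: [0.0, 0.657, 0.754, 0.0]
contact_force: [0.5, -0.7, -1.7]
finger_gap: 0.0177
```

```bash
python3 go.py
```

```text
t 7.45 p [623.2 298.6  64.2] phi 7.79deg tilt [0.0001 0.    ] F [ 0.5 -0.7 -1.7] M [-0.04  0.04 -0.  ] gap 17.7 q [ 0.44  0.61  1.59 -0.    0.95  0.31]
```

Request:
{"fn": "carry_out", "kwargs": {
  "moves": [
    {"x": 0, "y": 0, "z": 0.001, "turn": 0, "claw": 1},
    {"x": 0, "y": 0, "z": 0, "turn": 0, "claw": 0.5},
    {"x": 0, "y": 0, "z": 0, "turn": 0, "claw": 0.3},
    {"x": 0, "y": 0, "z": 0, "turn": 0, "claw": 0.1},
    {"x": 0, "y": 0, "z": 0, "turn": 0, "claw": -0.1},
    {"x": 0, "y": 0, "z": -0.01, "turn": 0, "claw": -0.1},
    {"x": 0, "y": 0, "z": -0.02, "turn": 0, "claw": -0.1},
    {"x": 0, "y": 0, "z": -0.03, "turn": 0, "claw": -0.1},
    {"x": 0, "y": 0, "z": -0.03, "turn": 0, "claw": -0.1},
    {"x": 0, "y": 0, "z": 0, "turn": 0, "claw": -0.1}
  ]
}}

```text
time_s: 8.28
position: [0.6264, 0.3001, 0.1605]
orientation: [0.002, 0.657, 0.754, 0.004]
contact_force: [0.9, -0.3, 0.1]
finger_gap: 0.0507
```

```bash
python3 go.py 453 205 120 16.5; python3 - <<'E'
from h import *
t=cam('scene');a=cv2.resize(t['pixels'][180:330,240:400],None,fx=4.4,fy=4,interpolation=cv2.INTER_CUBIC);cv2.imwrite('pics/b2.png',a)
E
```

```text
t 8.28 p [626.4 300.1 160.5] phi 7.79deg tilt [0.0085 0.0041] F [ 0.9 -0.3  0.1] M [-0.04  0.05  0.01] gap 50.7 q [0.44 0.5  1.53 0.   1.1  0.31]
turn -0.152
tool shift now: x -70.7 y -184.7 z 40.5 mm, len 201.9
after turn: x -42.0 y -193.3
```

View pics/b2.png

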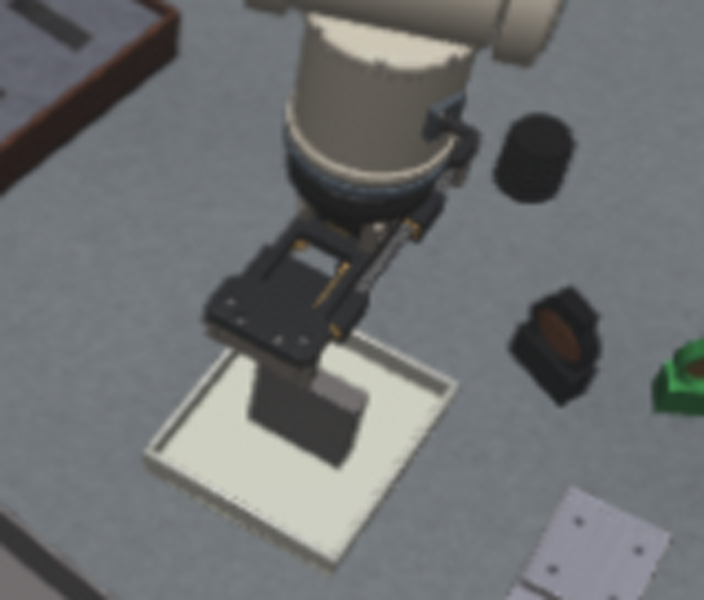

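The blank stands in the tray (crop 305,415). Now to the cage plate.

Request:
{"fn": "carry_out", "kwargs": {
  "moves": [
    {"x": 0, "y": 0, "z": 0, "turn": -0.076, "claw": -0.2},
    {"x": 0, "y": 0, "z": 0, "turn": -0.076, "claw": -0.2},
    {"x": -0.007, "y": -0.032, "z": 0, "turn": 0, "claw": -0.2},
    {"x": -0.007, "y": -0.032, "z": 0, "turn": 0, "claw": -0.2},
    {"x": -0.007, "y": -0.032, "z": 0, "turn": 0, "claw": -0.2},
    {"x": -0.007, "y": -0.032, "z": 0, "turn": 0, "claw": -0.2},
    {"x": -0.007, "y": -0.032, "z": 0, "turn": 0, "claw": -0.2},
    {"x": -0.006, "y": -0.03, "z": 0.01, "turn": 0, "claw": -0.2},
    {"x": 0, "y": 0, "z": 0.02, "turn": 0, "claw": -0.2},
    {"x": 0, "y": 0, "z": 0, "turn": 0, "claw": -0.2},
    {"x": 0, "y": 0, "z": 0, "turn": 0, "claw": -0.2}
  ]
}}

```text
time_s: 9.25
position: [0.4522, 0.2051, 0.1227]
orientation: [-0.0, 0.598, 0.801, -0.001]
contact_force: [0.1, 0.4, 0.6]
finger_gap: 0.0554
```

```bash
python3 go.py 453 205 62 16.5
```

```text
t 9.25 p [452.2 205.1 122.7] phi 16.50deg tilt [-0.0014 -0.0006] F [0.1 0.4 0.6] M [-0.06  0.08  0.02] gap 55.4 q [0.42 0.27 1.99 0.   0.88 0.13]
turn -0.0001
tool shift now: x -0.3 y 0.7 z 60.7 mm, len 60.7
after turn: x -0.3 y 0.7
```

Request:
{"fn": "carry_out", "kwargs": {
  "moves": [
    {"x": 0, "y": 0, "z": 0.018, "turn": 0, "claw": -0.2},
    {"x": 0, "y": 0, "z": 0.018, "turn": 0, "claw": -0.2},
    {"x": 0, "y": 0, "z": 0.016, "turn": 0, "claw": -0.2},
    {"x": 0, "y": 0, "z": 0.009, "turn": 0, "claw": -0.2},
    {"x": 0, "y": 0, "z": 0, "turn": 0, "claw": 0},
    {"x": 0, "y": 0, "z": 0, "turn": 0, "claw": 0.2},
    {"x": 0, "y": 0, "z": 0, "turn": 0, "claw": 0.4},
    {"x": 0, "y": 0, "z": 0, "turn": 0, "claw": 1},
    {"x": 0, "y": 0, "z": 0, "turn": 0, "claw": 1},
    {"x": 0, "y": 0, "z": 0, "turn": 0, "claw": 1},
    {"x": 0, "y": 0, "z": 0, "turn": 0, "claw": 1}
  ],
  "force": 20
}}

```text
time_s: 10.17
position: [0.4531, 0.2055, 0.0627]
orientation: [0.0, 0.598, 0.801, 0.001]
contact_force: [-1.0, 0.1, 4.8]
finger_gap: 0.0176
```

```bash
python3 go.py 477 -64 180 0;  python3 - <<'E'
from h import *
t=cam('scene');a=cv2.resize(t['pixels'][150:300,240:400],None,fx=4.4,fy=4,interpolation=cv2.INTER_CUBIC);cv2.imwrite('pics/b3.png',a)
E
```

```text
t 10.17 p [453.1 205.5  62.7] phi 16.50deg tilt [0.0011 0.0005] F [-1.   0.1  4.8] M [-0.07  0.16 -0.01] gap 17.6 q [ 0.42  0.37  2.03 -0.    0.75  0.13]
turn 0.288
tool shift now: x -265.2 y -53.6 z -117.3 mm, len 294.9
after turn: x -269.5 y 23.9
```

View pics/b3.png

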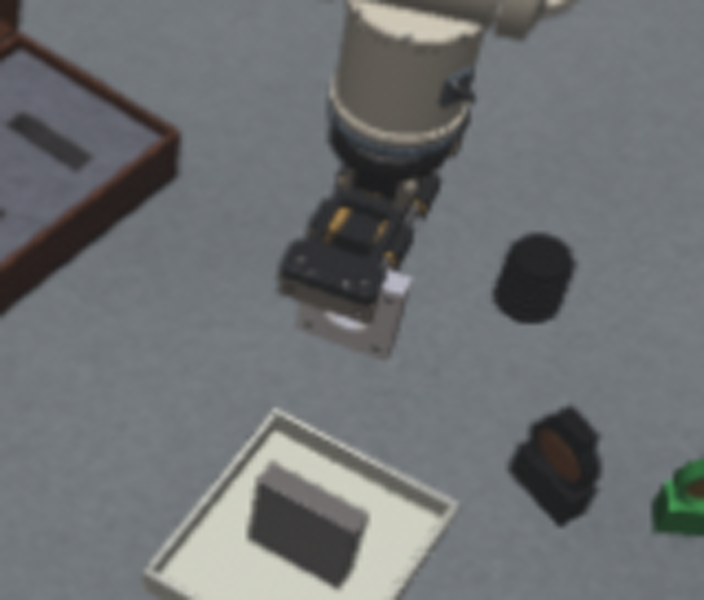

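```bash
python3 - <<'E'
from m import *
t=cam('top');s=cam('scene')
f=lambda b,h:h[...,2]<80
rect(t,(245,178,290,205),f,.045,'pslot T',dbg='e1.png')
rect(t,(245,150,295,178),f,.045,'fslot T')
rect(s,(235,170,268,195),f,.045,'pslot S',dbg='e2.png')
rect(s,(215,185,245,213),f,.045,'fslot S')
a=cv2.imread('pics/e1.png');b=cv2.imread('pics/e2.png');c=np.zeros((200,500,3),np.uint8);c[:a.shape[0],:a.shape[1]]=a;c[:b.shape[0],300:300+b.shape[1]]=b;cv2.imwrite('pics/e3.png',c)
E
```

```text
pslot T rect c 476.4 -65.0 size 75.2 22.0 ang long 89.7 centroid 476.5 -65.1
fslot T rect c 566.2 -65.0 size 61.2 27.9 ang long -90.0 centroid 566.2 -64.8
pslot S rect c 478.1 -62.9 size 74.9 21.1 ang long 89.5 centroid 478.2 -62.8
fslot S rect c 568.0 -62.3 size 61.8 27.5 ang long 89.6 centroid 568.1 -62.2
```

View pics/e3.png

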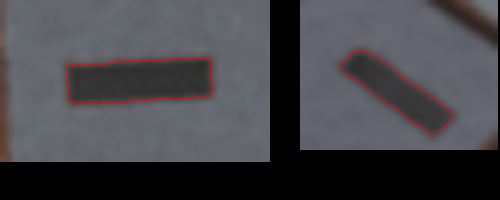

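Request:
{"fn": "carry_out", "kwargs": {
  "moves": [
    {"x": 0, "y": 0, "z": -0.005, "turn": 0, "claw": 1},
    {"x": 0, "y": 0, "z": -0.015, "turn": 0, "claw": 1},
    {"x": 0, "y": 0, "z": -0.025, "turn": 0.048, "claw": 1},
    {"x": 0, "y": 0, "z": -0.025, "turn": 0.06, "claw": 1},
    {"x": 0, "y": 0, "z": -0.025, "turn": 0.06, "claw": 1},
    {"x": 0, "y": 0, "z": -0.022, "turn": 0.06, "claw": 1},
    {"x": 0, "y": 0, "z": 0, "turn": 0.06, "claw": 1},
    {"x": 0, "y": 0, "z": 0, "turn": 0, "claw": 1}
  ]
}}

```text
time_s: 10.98
position: [0.4532, 0.2055, 0.1806]
orientation: [0.0, 0.708, 0.706, 0.001]
contact_force: [-0.1, 0.7, -2.0]
finger_gap: 0.0178
```

```bash
python3 go.py 477 -64 150 0
```

```text
t 10.98 p [453.2 205.5 180.6] phi -0.16deg tilt [0.0023 0.001 ] F [-0.1  0.7 -2. ] M [-0.05  0.12 -0.  ] gap 17.8 q [0.42 0.19 1.94 0.   1.01 0.43]
turn -0.0027
tool shift now: x -269.4 y 24.6 z 30.6 mm, len 272.3
after turn: x -269.5 y 23.8
```

Request:
{"fn": "carry_out", "kwargs": {
  "moves": [
    {"x": -0.0337, "y": 0.003, "z": 0, "turn": -0.003, "claw": 1},
    {"x": -0.0337, "y": 0.003, "z": 0, "turn": 0, "claw": 1},
    {"x": -0.0337, "y": 0.003, "z": 0, "turn": 0, "claw": 1},
    {"x": -0.0337, "y": 0.003, "z": 0, "turn": 0, "claw": 1},
    {"x": -0.0337, "y": 0.003, "z": 0, "turn": 0, "claw": 1},
    {"x": -0.0337, "y": 0.003, "z": 0, "turn": 0, "claw": 1},
    {"x": -0.0337, "y": 0.003, "z": 0, "turn": 0, "claw": 1},
    {"x": -0.0336, "y": 0.003, "z": 0, "turn": 0, "claw": 1},
    {"x": 0, "y": 0, "z": 0.02, "turn": 0, "claw": 1},
    {"x": 0, "y": 0, "z": 0.02, "turn": 0, "claw": 1},
    {"x": 0, "y": 0, "z": 0, "turn": 0, "claw": 1},
    {"x": 0, "y": 0, "z": 0, "turn": 0, "claw": 1}
  ]
}}

```text
time_s: 11.98
position: [0.4757, -0.064, 0.1379]
orientation: [-0.002, 0.706, 0.709, -0.001]
contact_force: [1.1, -0.3, -2.1]
finger_gap: 0.0183
```

```bash
python3 go.py 477 -64 115 0
```

```text
t 11.98 p [475.7 -64.  137.9] phi 0.23deg tilt [-0.004   0.0006] F [ 1.1 -0.3 -2.1] M [-0.04  0.11 -0.01] gap 18.3 q [-0.14  0.23  2.01  0.    0.91 -0.14]
turn 0.0041
tool shift now: x 0.0 y 1.3 z 22.9 mm, len 23.0
after turn: x 0.0 y 1.3
```

Request:
{"fn": "carry_out", "kwargs": {
  "moves": [
    {"x": 0, "y": 0.001, "z": 0.01, "turn": 0.003, "claw": 1},
    {"x": 0, "y": 0, "z": 0.01, "turn": 0, "claw": 1},
    {"x": 0, "y": 0, "z": 0, "turn": 0, "claw": 1},
    {"x": 0, "y": 0, "z": 0, "turn": 0, "claw": 1},
    {"x": 0, "y": 0, "z": 0, "turn": 0, "claw": 1}
  ]
}}

```text
time_s: 12.4
position: [0.4784, -0.0639, 0.1192]
orientation: [0.0, 0.707, 0.707, 0.0]
contact_force: [0.1, 0.0, -1.2]
finger_gap: 0.0176
```

```bash
python3 go.py 477 -64 72.7 0; python3 - <<'E'
from h import *
t=cam('scene');a=cv2.resize(t['pixels'][120:220,190:300],None,fx=6,fy=6,interpolation=cv2.INTER_CUBIC);cv2.imwrite('pics/b4.png',a)
E
```

```text
t 12.40 p [478.4 -63.9 119.2] phi 0.04deg tilt [ 0. -0.] F [ 0.1  0.  -1.2] M [-0.03  0.09  0.04] gap 17.6 q [-0.14  0.26  2.02 -0.    0.87 -0.14]
turn 0.0006
tool shift now: x -0.1 y -1.4 z 46.5 mm, len 46.6
after turn: x -0.1 y -1.4
```

View pics/b4.png

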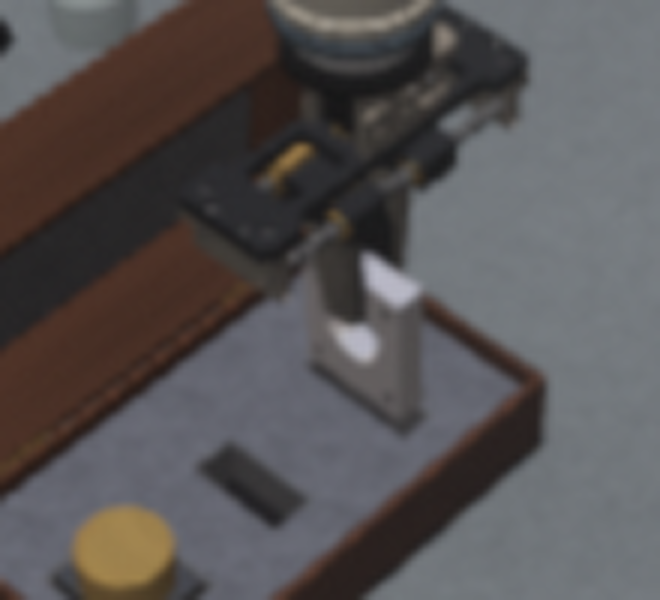

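The plate stands over its slot: its bottom edge (crop 310–420, 365–425) lines up with the dark slot. Inserting.

Request:
{"fn": "carry_out", "kwargs": {
  "moves": [
    {"x": 0, "y": -0.0014, "z": 0.006, "turn": 0, "claw": 1},
    {"x": 0, "y": 0, "z": 0.006, "turn": 0, "claw": 1},
    {"x": 0, "y": 0, "z": 0.006, "turn": 0, "claw": 1},
    {"x": 0, "y": 0, "z": 0.006, "turn": 0, "claw": 1},
    {"x": 0, "y": 0, "z": 0, "turn": 0, "claw": 1}
  ]
}}

```text
time_s: 12.87
position: [0.476, -0.0641, 0.0937]
orientation: [-0.001, 0.707, 0.707, -0.001]
contact_force: [-0.3, -0.3, -1.8]
finger_gap: 0.0175
```

```bash
python3 go.py 477 -64 72.7 0
```

```text
t 12.87 p [476.  -64.1  93.7] phi 0.00deg tilt [-0.0021  0.0003] F [-0.3 -0.3 -1.8] M [-0.06  0.09  0.03] gap 17.5 q [-0.14  0.29  2.04 -0.    0.81 -0.14]
turn 0.0
tool shift now: x 0.1 y 1.0 z 21.0 mm, len 21.0
after turn: x 0.1 y 1.0
```

Into the slot 14 mm with no contact force. Continuing.

Request:
{"fn": "carry_out", "kwargs": {
  "moves": [
    {"x": 0, "y": 0, "z": 0.006, "turn": 0, "claw": 1},
    {"x": 0, "y": 0, "z": 0.006, "turn": 0, "claw": 1},
    {"x": 0, "y": 0, "z": 0.005, "turn": 0, "claw": 1},
    {"x": 0, "y": 0, "z": 0.003, "turn": 0, "claw": 1},
    {"x": 0, "y": 0, "z": 0.001, "turn": 0, "claw": 1},
    {"x": 0, "y": 0, "z": 0, "turn": 0, "claw": 1},
    {"x": 0, "y": 0, "z": 0, "turn": 0, "claw": 1}
  ]
}}

```text
time_s: 13.45
position: [0.477, -0.0642, 0.0741]
orientation: [0.0, 0.707, 0.707, -0.0]
contact_force: [1.1, 0.2, -1.9]
finger_gap: 0.0176
```

```bash
python3 go.py 477 -64 72.7 0
```

```text
t 13.45 p [477.  -64.2  74.1] phi 0.00deg tilt [-0. -0.] F [ 1.1  0.2 -1.9] M [-0.07  0.    0.02] gap 17.6 q [-0.14  0.33  2.05 -0.    0.76 -0.14]
turn 0.0
tool shift now: x 0.2 y 0.0 z 1.4 mm, len 1.4
after turn: x 0.2 y 0.0
```

Press down 2 mm to feel the floor, then open.

Request:
{"fn": "carry_out", "kwargs": {
  "moves": [
    {"x": 0, "y": 0, "z": 0.001, "turn": 0, "claw": 1},
    {"x": 0, "y": 0, "z": 0.001, "turn": 0, "claw": 1},
    {"x": 0, "y": 0, "z": 0, "turn": 0, "claw": 1}
  ]
}}

```text
time_s: 13.7
position: [0.4773, -0.0641, 0.0727]
orientation: [0.0, 0.707, 0.707, 0.0]
contact_force: [-0.9, 1.2, 5.8]
finger_gap: 0.0178
```

```bash
python3 go.py
```

```text
t 13.70 p [477.3 -64.1  72.7] phi -0.00deg tilt [0.0007 0.    ] F [-0.9  1.2  5.8] M [-0.04  0.39  0.01] gap 17.8 q [-0.14  0.33  2.05  0.    0.76 -0.14]
```

Request:
{"fn": "carry_out", "kwargs": {
  "moves": [
    {"x": 0, "y": 0, "z": 0, "turn": 0, "claw": 0.5},
    {"x": 0, "y": 0, "z": 0, "turn": 0, "claw": 0.3},
    {"x": 0, "y": 0, "z": 0, "turn": 0, "claw": 0},
    {"x": 0, "y": 0, "z": 0, "turn": 0, "claw": 0},
    {"x": 0, "y": 0, "z": -0.01, "turn": 0, "claw": 0},
    {"x": 0, "y": 0, "z": -0.025, "turn": 0, "claw": 0},
    {"x": 0, "y": 0, "z": -0.035, "turn": 0, "claw": 0},
    {"x": 0, "y": 0, "z": -0.035, "turn": 0, "claw": 0},
    {"x": 0, "y": 0, "z": -0.01, "turn": 0, "claw": 0},
    {"x": 0, "y": 0, "z": 0, "turn": 0, "claw": 0}
  ]
}}

```text
time_s: 14.53
position: [0.479, -0.0645, 0.1906]
orientation: [0.002, 0.707, 0.707, 0.002]
contact_force: [-0.1, 0.1, 0.5]
finger_gap: 0.0461
```

```bash
python3 go.py 469 390.5 150 -17.7; python3 - <<'E'
from h import *
t=cam('scene');a=cv2.resize(t['pixels'][120:220,190:300],None,fx=6,fy=6,interpolation=cv2.INTER_CUBIC);cv2.imwrite('pics/b5.png',a)
E
```

```text
t 14.53 p [479.  -64.5 190.6] phi -0.00deg tilt [ 0.0062 -0.0009] F [-0.1  0.1  0.5] M [-0.08  0.05  0.01] gap 46.1 q [-0.14  0.16  1.96  0.    1.02 -0.14]
turn 0.3088
tool shift now: x 455.0 y -10.0 z 40.6 mm, len 456.9
after turn: x 430.4 y -147.8
```

View pics/b5.png

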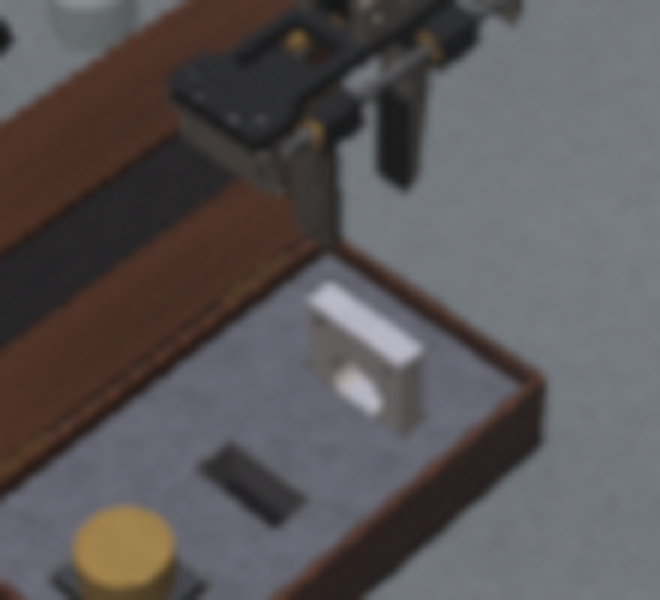

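The plate is seated upright (crop 365,355). Now to the filter.

Request:
{"fn": "carry_out", "kwargs": {
  "moves": [
    {"x": 0.038, "y": -0.0008, "z": 0, "turn": 0, "claw": 0},
    {"x": 0.038, "y": -0.0008, "z": 0, "turn": 0, "claw": 0},
    {"x": 0.038, "y": -0.0008, "z": 0, "turn": 0, "claw": 0},
    {"x": 0.038, "y": -0.0008, "z": 0, "turn": 0, "claw": 0},
    {"x": 0.038, "y": -0.0008, "z": 0, "turn": 0, "claw": 0},
    {"x": 0.038, "y": -0.0008, "z": 0, "turn": 0, "claw": 0},
    {"x": 0.038, "y": -0.0008, "z": 0, "turn": 0, "claw": 0},
    {"x": 0.038, "y": -0.0008, "z": 0, "turn": 0, "claw": 0},
    {"x": 0.038, "y": -0.0008, "z": 0, "turn": 0, "claw": 0},
    {"x": 0.038, "y": 0, "z": 0, "turn": 0, "claw": 0},
    {"x": 0.038, "y": 0, "z": 0, "turn": 0, "claw": 0},
    {"x": 0.037, "y": 0, "z": 0, "turn": 0, "claw": 0}
  ]
}}

```text
time_s: 15.58
position: [0.4683, 0.3921, 0.1846]
orientation: [-0.0, 0.707, 0.707, -0.002]
contact_force: [0.2, -0.1, 0.2]
finger_gap: 0.0458
```

Request:
{"fn": "carry_out", "kwargs": {
  "moves": [
    {"x": 0, "y": 0, "z": 0, "turn": 0.103, "claw": 0},
    {"x": 0, "y": 0, "z": 0.02, "turn": 0.103, "claw": 0},
    {"x": 0, "y": 0, "z": 0.02, "turn": 0.103, "claw": 0},
    {"x": 0, "y": 0, "z": 0.01, "turn": 0, "claw": 0},
    {"x": 0, "y": 0, "z": 0, "turn": 0, "claw": 0},
    {"x": 0, "y": 0, "z": 0, "turn": 0, "claw": 0}
  ]
}}

```text
time_s: 16.08
position: [0.469, 0.3901, 0.1358]
orientation: [0.0, 0.807, 0.591, -0.001]
contact_force: [-0.8, 0.1, 0.3]
finger_gap: 0.0461
```

```bash
python3 go.py 469 390.5 69 -17.7; python3 - <<'E'
from h import *
t=cam('scene');a=cv2.resize(t['pixels'][210:300,320:430],None,fx=6,fy=6,interpolation=cv2.INTER_CUBIC);cv2.imwrite('pics/b6.png',a)
t=cam('top');a=cv2.resize(t['pixels'][170:240,80:180],None,fx=6,fy=6,interpolation=cv2.INTER_CUBIC);cv2.imwrite('pics/b7.png',a)
E
```

```text
t 16.08 p [469.  390.1 135.8] phi -17.52deg tilt [-0.0022 -0.0018] F [-0.8  0.1  0.3] M [ 0.    0.02 -0.  ] gap 46.1 q [0.69 0.41 1.73 0.   1.   1.  ]
turn 0.0031
tool shift now: x 0.4 y -0.1 z 66.8 mm, len 66.8
after turn: x 0.4 y -0.1
```

View pics/b6.png

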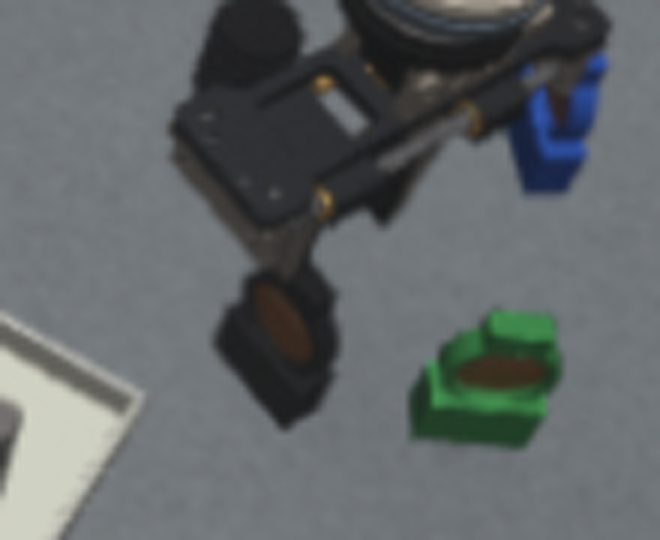

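Request:
{"fn": "carry_out", "kwargs": {
  "moves": [
    {"x": 0, "y": 0, "z": 0.02, "turn": 0.003, "claw": 0},
    {"x": 0, "y": 0, "z": 0.02, "turn": 0, "claw": 0},
    {"x": 0, "y": 0, "z": 0.016, "turn": 0, "claw": 0},
    {"x": 0, "y": 0, "z": 0.01, "turn": 0, "claw": 0},
    {"x": 0, "y": 0, "z": 0, "turn": 0, "claw": 0},
    {"x": 0, "y": 0, "z": 0, "turn": 0, "claw": 0.2},
    {"x": 0, "y": 0, "z": 0, "turn": 0, "claw": 0.4},
    {"x": 0, "y": 0, "z": 0, "turn": 0, "claw": 0.55},
    {"x": 0, "y": 0, "z": 0, "turn": 0, "claw": 1},
    {"x": 0, "y": 0, "z": 0, "turn": 0, "claw": 1},
    {"x": 0, "y": 0, "z": 0, "turn": 0, "claw": 1}
  ],
  "force": 20
}}

```text
time_s: 17.1
position: [0.4701, 0.3911, 0.0718]
orientation: [0.0, 0.808, 0.589, 0.001]
contact_force: [-0.7, 0.1, 4.3]
finger_gap: 0.0139
```

```bash
python3 go.py 567.2 -63.7 180 0; python3 - <<'E'
from h import *
t=cam('scene');a=cv2.resize(t['pixels'][210:300,320:430],None,fx=6,fy=6,interpolation=cv2.INTER_CUBIC);cv2.imwrite('pics/b8.png',a)
E
```

```text
t 17.10 p [470.1 391.1  71.8] phi -17.87deg tilt [0.0009 0.0006] F [-0.7  0.1  4.3] M [-0.18  0.15 -0.01] gap 13.9 q [ 0.69  0.5   1.77 -0.    0.87  1.  ]
turn -0.3119
tool shift now: x -403.1 y 232.0 z -108.2 mm, len 477.5
after turn: x -454.8 y 97.1
```

View pics/b8.png

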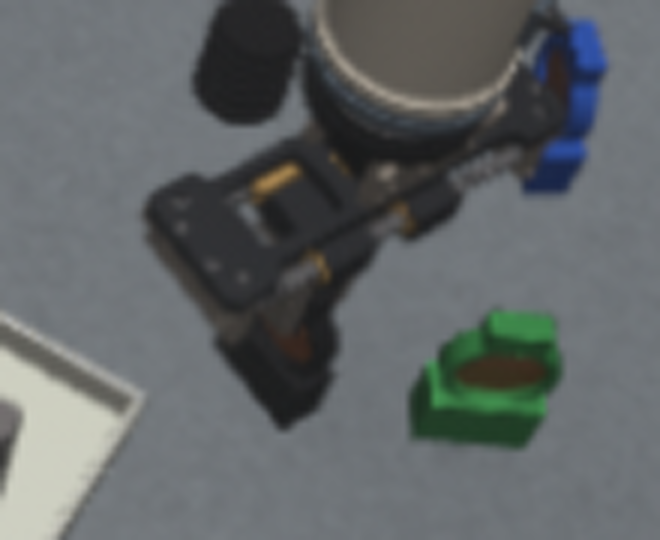

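Request:
{"fn": "carry_out", "kwargs": {
  "moves": [
    {"x": 0, "y": 0, "z": -0.005, "turn": 0, "claw": 1},
    {"x": 0, "y": 0, "z": -0.015, "turn": 0, "claw": 1},
    {"x": 0, "y": 0, "z": -0.02, "turn": 0, "claw": 1},
    {"x": 0, "y": 0, "z": -0.025, "turn": -0.062, "claw": 1},
    {"x": 0, "y": 0, "z": -0.025, "turn": -0.063, "claw": 1},
    {"x": 0, "y": 0, "z": -0.018, "turn": -0.063, "claw": 1},
    {"x": 0, "y": 0, "z": 0, "turn": -0.062, "claw": 1},
    {"x": 0, "y": 0, "z": 0, "turn": -0.062, "claw": 1},
    {"x": 0, "y": 0, "z": 0, "turn": 0, "claw": 1}
  ]
}}

```text
time_s: 17.9
position: [0.4696, 0.3908, 0.1795]
orientation: [-0.0, 0.706, 0.708, 0.0]
contact_force: [-0.6, -0.2, -1.5]
finger_gap: 0.0135
```

```bash
python3 go.py 567.2 -63.7 180 0
```

```text
t 17.90 p [469.6 390.8 179.5] phi 0.16deg tilt [0.0001 0.0001] F [-0.6 -0.2 -1.5] M [-0.06  0.06 -0.07] gap 13.5 q [0.69 0.37 1.7  0.   1.08 0.69]
turn 0.0028
tool shift now: x -454.7 y 96.4 z -0.5 mm, len 464.8
after turn: x -454.5 y 97.6
```

Request:
{"fn": "carry_out", "kwargs": {
  "moves": [
    {"x": -0.0379, "y": 0.0081, "z": 0, "turn": 0.003, "claw": 1},
    {"x": -0.0379, "y": 0.0081, "z": 0, "turn": 0, "claw": 1},
    {"x": -0.0379, "y": 0.0081, "z": 0, "turn": 0, "claw": 1},
    {"x": -0.0379, "y": 0.0081, "z": 0, "turn": 0, "claw": 1},
    {"x": -0.0379, "y": 0.0081, "z": 0, "turn": 0, "claw": 1},
    {"x": -0.0379, "y": 0.0081, "z": 0, "turn": 0, "claw": 1},
    {"x": -0.0379, "y": 0.0081, "z": 0, "turn": 0, "claw": 1},
    {"x": -0.0379, "y": 0.0081, "z": 0, "turn": 0, "claw": 1},
    {"x": -0.0379, "y": 0.0081, "z": 0, "turn": 0, "claw": 1},
    {"x": -0.0379, "y": 0.0081, "z": 0, "turn": 0, "claw": 1},
    {"x": -0.0379, "y": 0.0081, "z": 0, "turn": 0, "claw": 1},
    {"x": -0.0379, "y": 0.0081, "z": 0, "turn": 0, "claw": 1}
  ]
}}

```text
time_s: 18.9
position: [0.5653, -0.0661, 0.1789]
orientation: [-0.0, 0.709, 0.705, -0.0]
contact_force: [1.2, 1.2, -1.2]
finger_gap: 0.0136
```

Request:
{"fn": "carry_out", "kwargs": {
  "moves": [
    {"x": 0, "y": 0, "z": 0.01, "turn": 0, "claw": 1},
    {"x": 0, "y": 0, "z": 0.02, "turn": 0, "claw": 1},
    {"x": 0, "y": 0, "z": 0.02, "turn": 0, "claw": 1},
    {"x": 0, "y": 0, "z": 0, "turn": 0, "claw": 1},
    {"x": 0, "y": 0, "z": 0, "turn": 0, "claw": 1},
    {"x": 0, "y": 0, "z": 0, "turn": 0, "claw": 1}
  ]
}}

```text
time_s: 19.4
position: [0.5659, -0.0639, 0.1297]
orientation: [0.0, 0.708, 0.706, 0.0]
contact_force: [0.2, 0.2, -1.0]
finger_gap: 0.0137
```

```bash
python3 go.py 567.2 -63.7 81.8 0; python3 - <<'E'
from h import *
t=cam('scene');a=cv2.resize(t['pixels'][120:230,170:290],None,fx=5,fy=5,interpolation=cv2.INTER_CUBIC);cv2.imwrite('pics/b9.png',a)
E
```

```text
t 19.40 p [565.9 -63.9 129.7] phi -0.19deg tilt [0.0002 0.    ] F [ 0.2  0.2 -1. ] M [-0.07  0.05 -0.01] gap 13.7 q [-0.12  0.36  1.83  0.    0.95 -0.11]
turn -0.0034
tool shift now: x 0.2 y 1.3 z 47.9 mm, len 47.9
after turn: x 0.2 y 1.3
```

View pics/b9.png

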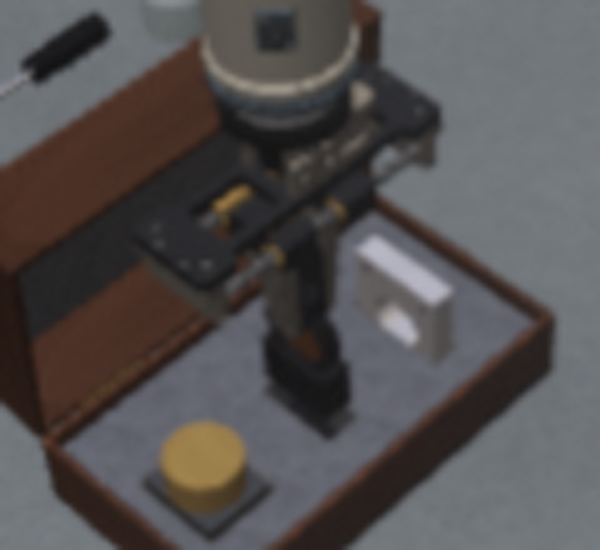

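Filter foot (crop 265–350, 370–410) sits over the short slot. Inserting.

Request:
{"fn": "carry_out", "kwargs": {
  "moves": [
    {"x": 0, "y": 0.0013, "z": 0.004, "turn": -0.003, "claw": 1},
    {"x": 0, "y": 0, "z": 0.006, "turn": 0, "claw": 1},
    {"x": 0, "y": 0, "z": 0.006, "turn": 0, "claw": 1},
    {"x": 0, "y": 0, "z": 0.006, "turn": 0, "claw": 1},
    {"x": 0, "y": 0, "z": 0.004, "turn": 0, "claw": 1},
    {"x": 0, "y": 0, "z": 0, "turn": 0, "claw": 1}
  ]
}}

```text
time_s: 19.95
position: [0.5661, -0.0641, 0.1018]
orientation: [-0.001, 0.707, 0.707, -0.001]
contact_force: [0.0, 0.3, -2.2]
finger_gap: 0.0135
```

```bash
python3 go.py 567.2 -63.7 81.8 0
```

```text
t 19.95 p [566.1 -64.1 101.8] phi -0.00deg tilt [-0.002   0.0002] F [ 0.   0.3 -2.2] M [0.   0.06 0.03] gap 13.5 q [-0.12  0.4   1.85 -0.    0.89 -0.12]
turn -0.0
tool shift now: x 0.4 y 1.1 z 20.0 mm, len 20.0
after turn: x 0.4 y 1.1
```

Request:
{"fn": "carry_out", "kwargs": {
  "moves": [
    {"x": 0, "y": 0, "z": 0.006, "turn": 0, "claw": 1},
    {"x": 0, "y": 0, "z": 0.006, "turn": 0, "claw": 1},
    {"x": 0, "y": 0, "z": 0.004, "turn": 0, "claw": 1},
    {"x": 0, "y": 0, "z": 0.003, "turn": 0, "claw": 1},
    {"x": 0, "y": 0, "z": 0.001, "turn": 0, "claw": 1},
    {"x": 0, "y": 0, "z": 0.001, "turn": 0, "claw": 1},
    {"x": 0, "y": 0, "z": 0, "turn": 0, "claw": 1},
    {"x": 0, "y": 0, "z": 0, "turn": 0, "claw": 1}
  ]
}}

```text
time_s: 20.62
position: [0.5671, -0.0642, 0.0822]
orientation: [0.0, 0.707, 0.707, 0.0]
contact_force: [0.6, -0.0, -1.4]
finger_gap: 0.014
```

```bash
python3 go.py 567.2 -63.7 81.8 0
```

```text
t 20.62 p [567.1 -64.2  82.2] phi 0.00deg tilt [ 0.0002 -0.    ] F [ 0.6 -0.  -1.4] M [-0.04  0.06  0.02] gap 14.0 q [-0.12  0.43  1.86 -0.    0.85 -0.12]
turn 0.0
tool shift now: x 0.5 y 0.1 z 0.4 mm, len 0.7
after turn: x 0.5 y 0.1
```

Request:
{"fn": "carry_out", "kwargs": {
  "moves": [
    {"x": 0, "y": 0, "z": 0.001, "turn": 0, "claw": 1},
    {"x": 0, "y": 0, "z": 0, "turn": 0, "claw": 1},
    {"x": 0, "y": 0, "z": 0, "turn": 0, "claw": 1}
  ]
}}

```text
time_s: 20.87
position: [0.5675, -0.0643, 0.0816]
orientation: [0.0, 0.707, 0.707, 0.0]
contact_force: [-0.7, -0.1, 3.2]
finger_gap: 0.0141
```

```bash
python3 go.py
```

```text
t 20.87 p [567.5 -64.3  81.6] phi 0.00deg tilt [ 0.0011 -0.0002] F [-0.7 -0.1  3.2] M [-0.06  0.1  -0.02] gap 14.1 q [-0.12  0.43  1.86 -0.    0.85 -0.12]
```

Request:
{"fn": "carry_out", "kwargs": {
  "moves": [
    {"x": 0, "y": 0, "z": 0, "turn": 0, "claw": 0.6},
    {"x": 0, "y": 0, "z": 0, "turn": 0, "claw": 0.4},
    {"x": 0, "y": 0, "z": 0, "turn": 0, "claw": 0.1},
    {"x": 0, "y": 0, "z": 0, "turn": 0, "claw": 0.1},
    {"x": 0, "y": 0, "z": -0.01, "turn": 0, "claw": 0.1},
    {"x": 0, "y": 0, "z": -0.025, "turn": 0, "claw": 0.1},
    {"x": 0, "y": 0, "z": -0.035, "turn": 0, "claw": 0.1},
    {"x": 0, "y": 0, "z": -0.035, "turn": 0, "claw": 0.1},
    {"x": 0, "y": 0, "z": -0.035, "turn": 0, "claw": 1},
    {"x": 0, "y": 0, "z": -0.035, "turn": 0, "claw": 1},
    {"x": 0, "y": 0, "z": -0.03, "turn": 0, "claw": 1},
    {"x": 0, "y": 0, "z": -0.02, "turn": 0, "claw": 1}
  ]
}}

```text
time_s: 21.87
position: [0.5677, -0.0643, 0.3105]
orientation: [0.002, 0.707, 0.707, 0.001]
contact_force: [-0.6, 0.3, -0.2]
finger_gap: 0.0167
```

```bash
python3 go.py; python3 - <<'E'
from h import *
t=cam('scene','s2.png');a=cv2.resize(t['pixels'][90:250,150:310],None,fx=3.7,fy=3.7,interpolation=cv2.INTER_CUBIC);cv2.imwrite('pics/g1.png',a)
t=cam('top','t2.png')
E
```

```text
t 21.87 p [567.7 -64.3 310.5] phi 0.00deg tilt [ 0.0042 -0.0005] F [-0.6  0.3 -0.2] M [-0.1   0.09 -0.03] gap 16.7 q [-0.12  0.19  1.64  0.    1.31 -0.12]
```

View pics/g1.png

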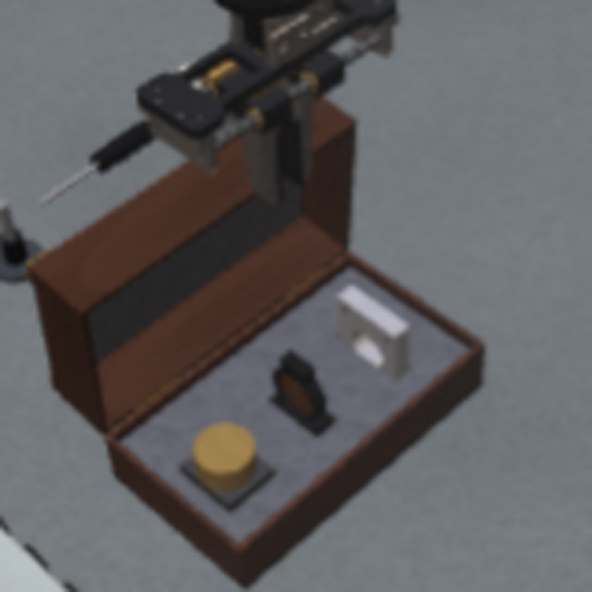

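```bash
python3 - <<'E'
from h import *
t=cam('top')
p=lambda u,v:(235+u/4.4-.5,85+v/4.4-.5)
print((onz(t,[p(358,35),p(400,492),p(257,40)],.23)*1e3).round(0).tolist())
for a in(1.45,1.5,1.57,1.65,1.7,1.8): print(a,'outer y',-159-(65*np.sin(a)-170*np.cos(a)),'inner y',-159+170*np.cos(a),'z outer',60+65*np.cos(a)+170*np.sin(a))
E
```

```text
[[712.0, -209.0, 230.0], [413.0, -207.0, 230.0], [712.0, -144.0, 230.0]]
1.45 outer y -203.04087362499092 inner y -138.51452920754767 z outer 236.59388848526885
1.5 outer y -211.81184984575407 inner y -146.9746757164905 z outer 234.17206583108992
1.57 outer y -223.86460384974458 inner y -158.86462445917533 z outer 230.05170733460955
1.65 outer y -237.2467779466495 inner y -172.45055109714477 z outer 224.3241970647285
1.7 outer y -245.36177670964963 inner y -180.90356403023918 z outer 220.20812564771057
1.8 outer y -260.92445210490746 inner y -197.6243560978248 z outer 210.7859610942425
```

Request:
{"fn": "carry_out", "kwargs": {
  "moves": [
    {"x": -0.036, "y": -0.001, "z": 0, "turn": 0, "claw": 1},
    {"x": -0.036, "y": -0.001, "z": 0, "turn": 0, "claw": 1},
    {"x": -0.036, "y": -0.001, "z": 0, "turn": 0, "claw": 1},
    {"x": -0.036, "y": -0.001, "z": 0, "turn": 0, "claw": 1},
    {"x": -0.036, "y": -0.001, "z": 0, "turn": 0, "claw": 1},
    {"x": -0.01, "y": 0, "z": 0, "turn": 0, "claw": 1},
    {"x": 0, "y": 0, "z": 0.03, "turn": 0, "claw": 1},
    {"x": 0, "y": 0, "z": 0.03, "turn": 0, "claw": 1},
    {"x": 0, "y": 0, "z": 0.025, "turn": 0, "claw": 1},
    {"x": 0, "y": 0, "z": 0.013, "turn": 0, "claw": 1},
    {"x": 0, "y": 0, "z": 0, "turn": 0, "claw": 1},
    {"x": 0, "y": 0, "z": 0, "turn": 0, "claw": 1}
  ]
}}

```text
time_s: 23.02
position: [0.5612, -0.2535, 0.2068]
orientation: [-0.001, 0.707, 0.707, -0.0]
contact_force: [0.1, 0.2, 0.1]
finger_gap: 0.0011
```

```bash
python3 go.py;  python3 - <<'E'
from h import *
t=cam('scene','s2.png');a=cv2.resize(t['pixels'][70:250,130:310],None,fx=3.3,fy=3.3,interpolation=cv2.INTER_CUBIC);cv2.imwrite('pics/g2.png',a)
t=cam('top','t2.png')
pr=None
for a in(1.48,1.4,1.3,1.2,1.1,1.0,.9,.8,.7,.6,.5,.4,.3,.2,.1,0):
    y=-159-(65*np.sin(a)-155*np.cos(a))-10; z=60+65*np.cos(a)+155*np.sin(a)
    print(a,'y %.0f z %.0f'%(y,z),'' if pr is None else 'dx %.1f dz(down) %.1f'%(y-pr[0],pr[1]-z)); pr=(y,z)
E
```

```text
t 23.02 p [ 561.2 -253.5  206.8] phi 0.01deg tilt [-0.0027  0.0014] F [0.1 0.2 0.1] M [-0.04  0.07 -0.01] gap 1.1 q [-0.43  0.35  1.66  0.    1.14 -0.43]
1.48 y -220 z 220 
1.4 y -207 z 224 dx 13.0 dz(down) -3.5
1.3 y -190 z 227 dx 16.5 dz(down) -2.9
1.2 y -173 z 228 dx 16.8 dz(down) -1.3
1.1 y -157 z 228 dx 16.8 dz(down) 0.4
1.0 y -140 z 226 dx 16.7 dz(down) 2.1
0.9 y -124 z 222 dx 16.4 dz(down) 3.7
0.8 y -108 z 216 dx 15.9 dz(down) 5.3
0.7 y -92 z 210 dx 15.3 dz(down) 6.9
0.6 y -78 z 201 dx 14.5 dz(down) 8.4
0.5 y -64 z 191 dx 13.6 dz(down) 9.8
0.4 y -52 z 180 dx 12.6 dz(down) 11.1
0.3 y -40 z 168 dx 11.4 dz(down) 12.3
0.2 y -30 z 154 dx 10.1 dz(down) 13.4
0.1 y -21 z 140 dx 8.7 dz(down) 14.3
0 y -14 z 125 dx 7.3 dz(down) 15.1
```

View pics/g2.png

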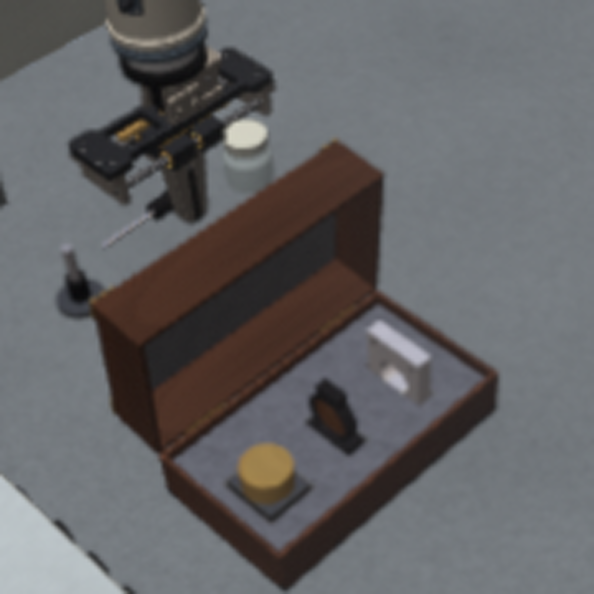

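Request:
{"fn": "carry_out", "kwargs": {
  "moves": [
    {"x": 0.01, "y": 0, "z": -0.005, "turn": 0, "claw": 1},
    {"x": 0.01, "y": 0, "z": -0.005, "turn": 0, "claw": 1},
    {"x": 0.01, "y": 0, "z": -0.002, "turn": 0, "claw": 1},
    {"x": 0.01, "y": 0, "z": -0.002, "turn": 0, "claw": 1},
    {"x": 0.008, "y": 0, "z": -0.002, "turn": 0, "claw": 1},
    {"x": 0.008, "y": 0, "z": -0.001, "turn": 0, "claw": 1},
    {"x": 0.008, "y": 0, "z": -0.001, "turn": 0, "claw": 1},
    {"x": 0.008, "y": 0, "z": -0.001, "turn": 0, "claw": 1},
    {"x": 0.008, "y": 0, "z": 0, "turn": 0, "claw": 1},
    {"x": 0, "y": 0, "z": 0, "turn": 0, "claw": 1}
  ]
}}

```text
time_s: 23.95
position: [0.5627, -0.173, 0.2287]
orientation: [0.001, 0.707, 0.708, 0.0]
contact_force: [0.0, -1.6, 2.1]
finger_gap: 0.0004
```

```bash
python3 go.py;  python3 - <<'E'
from h import *
t=cam('scene','s2.png');a=cv2.resize(t['pixels'][70:250,130:310],None,fx=3.3,fy=3.3,interpolation=cv2.INTER_CUBIC);cv2.imwrite('pics/g3.png',a)
E
```

```text
t 23.95 p [ 562.7 -173.   228.7] phi 0.07deg tilt [ 0.0026 -0.0012] F [ 0.  -1.6  2.1] M [-0.26  0.02 -0.04] gap 0.4 q [-0.3   0.28  1.7  -0.    1.16 -0.3 ]
```

View pics/g3.png

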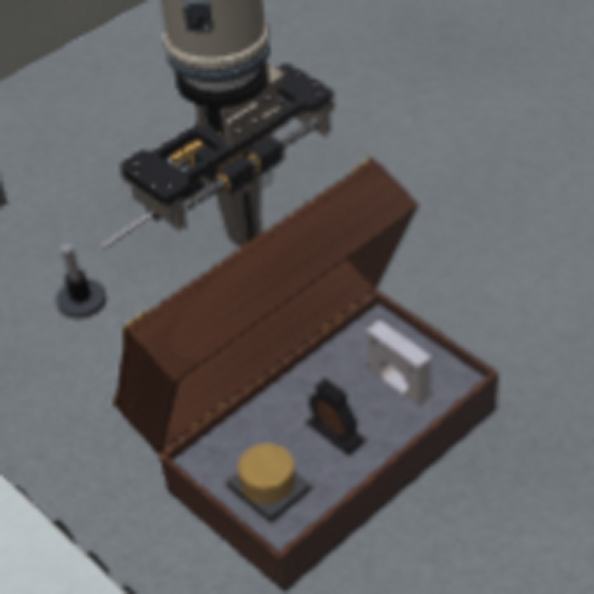

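The lid is following the push (a ≈ 1.2). Continuing along the arc from a = 1.2 to 0.6.

Request:
{"fn": "carry_out", "kwargs": {
  "moves": [
    {"x": 0.0084, "y": 0, "z": 0.001, "turn": 0, "claw": 1},
    {"x": 0.0084, "y": 0, "z": 0.001, "turn": 0, "claw": 1},
    {"x": 0.0084, "y": 0, "z": 0.001, "turn": 0, "claw": 1},
    {"x": 0.0084, "y": 0, "z": 0.001, "turn": 0, "claw": 1},
    {"x": 0.0082, "y": 0, "z": 0.002, "turn": 0, "claw": 1},
    {"x": 0.0082, "y": 0, "z": 0.002, "turn": 0, "claw": 1},
    {"x": 0.008, "y": 0, "z": 0.003, "turn": 0, "claw": 1},
    {"x": 0.008, "y": 0, "z": 0.003, "turn": 0, "claw": 1},
    {"x": 0.0076, "y": 0, "z": 0.0035, "turn": 0, "claw": 1},
    {"x": 0.0076, "y": 0, "z": 0.0035, "turn": 0, "claw": 1},
    {"x": 0.0072, "y": 0, "z": 0.0042, "turn": 0, "claw": 1},
    {"x": 0.0072, "y": 0, "z": 0.0042, "turn": 0, "claw": 1}
  ]
}}

```text
time_s: 25.0
position: [0.5625, -0.0776, 0.1981]
orientation: [0.0, 0.707, 0.707, 0.001]
contact_force: [1.2, 0.2, 3.9]
finger_gap: 0.0003
```

```bash
python3 go.py
```

```text
t 25.00 p [562.5 -77.6 198.1] phi 0.00deg tilt [0.0016 0.0002] F [1.2 0.2 3.9] M [-0.12 -0.19 -0.  ] gap 0.3 q [-0.14  0.28  1.78  0.    1.08 -0.14]
```

Request:
{"fn": "carry_out", "kwargs": {
  "moves": [
    {"x": 0.0068, "y": 0, "z": 0.0045, "turn": 0, "claw": 1},
    {"x": 0.0068, "y": 0, "z": 0.0045, "turn": 0, "claw": 1},
    {"x": 0.0063, "y": 0, "z": 0.0052, "turn": 0, "claw": 1},
    {"x": 0.0063, "y": 0, "z": 0.0052, "turn": 0, "claw": 1},
    {"x": 0.0057, "y": 0, "z": 0.006, "turn": 0, "claw": 1},
    {"x": 0.0057, "y": 0, "z": 0.006, "turn": 0, "claw": 1},
    {"x": 0.005, "y": 0, "z": 0.0067, "turn": 0, "claw": 1},
    {"x": 0.005, "y": 0, "z": 0.0067, "turn": 0, "claw": 1},
    {"x": 0.0043, "y": 0, "z": 0.007, "turn": 0, "claw": 1},
    {"x": 0.0043, "y": 0, "z": 0.007, "turn": 0, "claw": 1},
    {"x": 0, "y": 0, "z": 0, "turn": 0, "claw": 1}
  ]
}}

```text
time_s: 25.92
position: [0.5607, -0.0216, 0.137]
orientation: [-0.001, 0.707, 0.707, -0.001]
contact_force: [-0.5, 0.0, 0.3]
finger_gap: 0.0004
```

```bash
python3 go.py; python3 - <<'E'
from h import *
t=cam('scene','s2.png');a=cv2.resize(t['pixels'][70:250,130:310],None,fx=3.3,fy=3.3,interpolation=cv2.INTER_CUBIC);cv2.imwrite('pics/g4.png',a)
E
```

```text
t 25.92 p [560.7 -21.6 137. ] phi 0.02deg tilt [-0.003   0.0004] F [-0.5  0.   0.3] M [-0.08  0.05 -0.02] gap 0.4 q [-0.04  0.34  1.84  0.    0.96 -0.04]
```

View pics/g4.png

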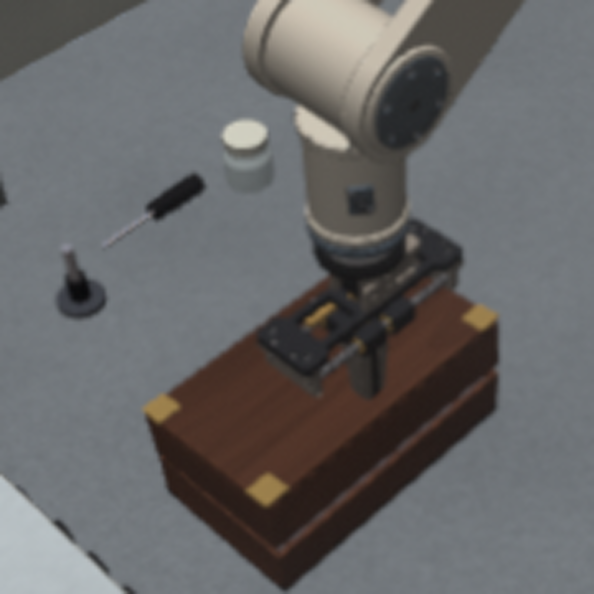

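The lid is nearly shut, with a thin gap at the front. Pressing down.

Request:
{"fn": "carry_out", "kwargs": {
  "moves": [
    {"x": 0.002, "y": 0, "z": 0.003, "turn": 0, "claw": 1},
    {"x": 0.002, "y": 0, "z": 0.003, "turn": 0, "claw": 1},
    {"x": 0, "y": 0, "z": 0.003, "turn": 0, "claw": 1},
    {"x": 0, "y": 0, "z": 0.003, "turn": 0, "claw": 1},
    {"x": 0, "y": 0, "z": 0, "turn": 0, "claw": 1},
    {"x": 0, "y": 0, "z": 0, "turn": 0, "claw": 1}
  ]
}}

```text
time_s: 26.47
position: [0.5618, -0.0186, 0.1267]
orientation: [-0.0, 0.707, 0.707, -0.0]
contact_force: [0.4, 0.1, -1.0]
finger_gap: 0.0005
```

```bash
python3 go.py
```

```text
t 26.47 p [561.8 -18.6 126.7] phi 0.00deg tilt [-0.0005 -0.0002] F [ 0.4  0.1 -1. ] M [-0.09  0.07 -0.  ] gap 0.5 q [-0.04  0.36  1.85 -0.    0.94 -0.04]
```

Request:
{"fn": "carry_out", "kwargs": {
  "moves": [
    {"x": 0, "y": 0, "z": 0.001, "turn": 0, "claw": 1},
    {"x": 0, "y": 0, "z": 0.001, "turn": 0, "claw": 1},
    {"x": 0, "y": 0, "z": 0.001, "turn": 0, "claw": 1},
    {"x": 0, "y": 0, "z": 0, "turn": 0, "claw": 1},
    {"x": 0, "y": 0, "z": 0, "turn": 0, "claw": 1}
  ]
}}

```text
time_s: 26.88
position: [0.5621, -0.0184, 0.1253]
orientation: [0.0, 0.707, 0.707, 0.0]
contact_force: [-5.5, 0.1, 14.8]
finger_gap: 0.0008
```

```bash
python3 go.py
```

```text
t 26.88 p [562.1 -18.4 125.3] phi -0.01deg tilt [0.0004 0.0001] F [-5.5  0.1 14.8] M [0.18 1.07 0.06] gap 0.8 q [-0.04  0.36  1.85  0.    0.93 -0.04]
```

Hard stop at z = 125.3 mm with 15 N, so it is shut. Rising clear for the check.

Request:
{"fn": "carry_out", "kwargs": {
  "moves": [
    {"x": 0, "y": 0, "z": -0.005, "turn": 0, "claw": 1},
    {"x": 0, "y": 0, "z": -0.02, "turn": 0, "claw": 1},
    {"x": 0, "y": 0, "z": -0.03, "turn": 0, "claw": 1},
    {"x": 0, "y": 0, "z": -0.03, "turn": 0, "claw": 1},
    {"x": 0.03, "y": 0, "z": -0.02, "turn": 0, "claw": 1},
    {"x": 0.035, "y": 0, "z": 0, "turn": 0, "claw": 1},
    {"x": 0.035, "y": 0, "z": 0, "turn": 0, "claw": 1},
    {"x": 0.035, "y": -0.02, "z": 0, "turn": 0, "claw": 1},
    {"x": 0.035, "y": -0.02, "z": 0, "turn": 0, "claw": 1},
    {"x": 0.02, "y": -0.02, "z": 0, "turn": 0, "claw": 1},
    {"x": 0, "y": 0, "z": 0, "turn": 0, "claw": 1},
    {"x": 0, "y": 0, "z": 0, "turn": 0, "claw": 1}
  ]
}}

```text
time_s: 27.88
position: [0.5013, 0.1725, 0.229]
orientation: [0.0, 0.706, 0.708, 0.0]
contact_force: [0.2, -0.2, -0.3]
finger_gap: 0.0004
```

```bash
python3 go.py; python3 - <<'E'
from m import *
c=cam('scene','s9.png');cv2.imwrite('pics/s9b.png',cv2.resize(c['pixels'][80:340,130:450],None,fx=2.4,fy=2.3,interpolation=cv2.INTER_CUBIC))
t=cam('top','t9.png');cv2.imwrite('pics/t9b.png',cv2.resize(t['pixels'],None,fx=1.5,fy=1.5))
for z in(.125,.13): rect(t,(225,100,310,225),lambda b,h:(h[...,1]>60),z,'lid T z%.3f'%z)
for P in ([.412,.011,.125],[.712,.011,.125],[.412,-.159,.125],[.712,-.159,.125],[.412,.011,.06],[.712,.011,.06]): print(P,proj(c,P).round(1),proj(t,P).round(1))
E
```

```text
t 27.88 p [501.3 172.5 229. ] phi 0.16deg tilt [ 0.0003 -0.0002] F [ 0.2 -0.2 -0.3] M [-0.09  0.1   0.02] gap 0.4 q [ 0.33  0.19  1.82 -0.    1.13  0.33]
lid T z0.125 rect c 553.6 -75.0 size 320.4 173.4 ang long -0.0 centroid 553.0 -74.5
lid T z0.130 rect c 552.1 -74.7 size 319.1 172.7 ang long -0.0 centroid 551.5 -74.2
[0.412, 0.011, 0.125] [[281.4 168.8]] [[244.1 208.2]]
[0.712, 0.011, 0.125] [[211.7 226.2]] [[238.9 111.2]]
[0.412, -0.159, 0.125] [[243.1 143.5]] [[302.9 204.9]]
[0.712, -0.159, 0.125] [[173.6 194.4]] [[294.5 108.3]]
[0.412, 0.011, 0.06] [[280.6 182.1]] [[244.4 212. ]]
[0.712, 0.011, 0.06] [[213.8 238.7]] [[239.4 119.3]]
```

View pics/s9b.png

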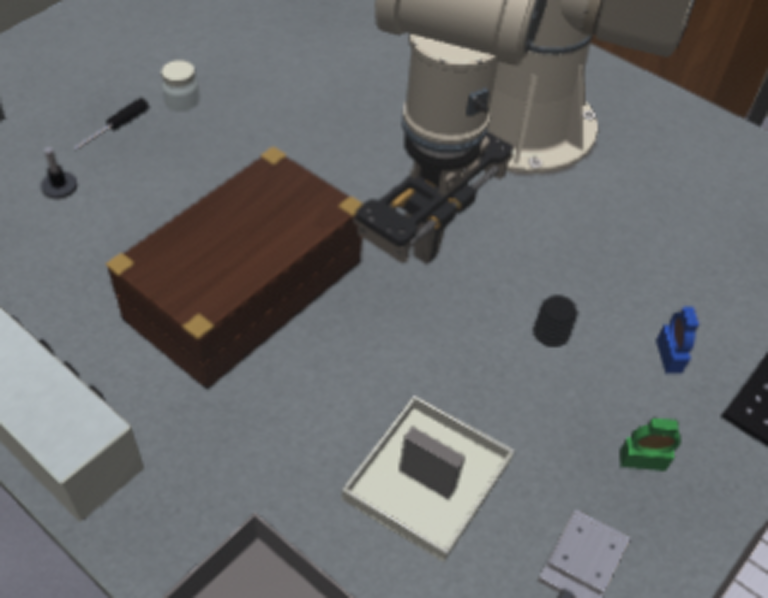

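View pics/t9b.png

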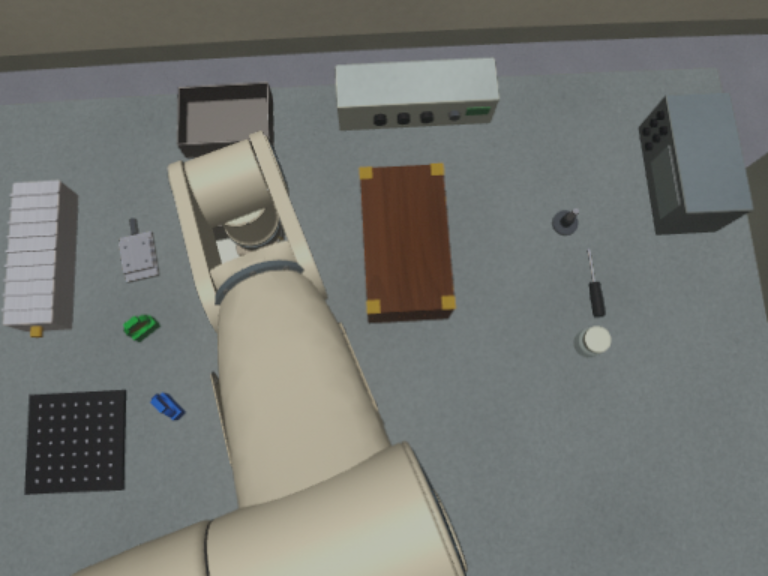

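The lid is shut: no gap at the rim, and its front corners are near the projected shut corners. The blank stands in the tray, everything else is where it was, and the arm is clear.

```bash
python3 -c "
from rig import *
print(finish_job())"
```

```text
the job is handed in; nothing more can be done
None
```

The job is done in the order asked and handed in at about 28 s, with no verdict reported.

- **Blank:** I lifted it out of the plate slot, and it stands inside the white tray in the last picture.
- **Cage plate:** It is upright in the plate slot. It met the floor at the expected height (tool tip at 72.7 mm) with light contact.
- **Amber filter:** I took the black-ringed one. The blue and green look-alikes were left alone. It is upright in the short slot and met the floor about 0.2 mm from the expected height. A picture taken before closing the lid showed both optics seated.
- **Lid:** I pushed it shut until it hit a hard stop at 125.3 mm (125 expected) with 15 N. The last picture shows no gap at the rim.

Three checks did not agree perfectly:
- The two cameras differed by about 2 to 3 mm on the slot positions. I used their average, and both insertions went in without resistance.
- One lid corner in the final scene view was about 2.5 pixels from its projected shut position, although the other front corner matched.
- The final top-view lid measurement came out 320 mm long against 300 mm. Its mask also takes in the case's near side, so I did not rely on it.

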